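Put the tested connectors away in the rotary bin and switch the tester off

TASK

Testing is finished, so clear the bench: put every slim metal jack plug lying loose on it (not those packed in the trays) into compartment 1 of the round rotary bin (one dot on the rim) and every loose fat blue connector into compartment 3 (three dots), turning the cover so that its window stands over the compartment being loaded. When all are in, turn the cover to its closed position, with the window clicked in over the decked sector that has no dots, and turn the tester's selector knob to off, the mark that is a hollow ring. Leave the other things on the bench where they are.

Things in the scene. Friction and masses are not known exactly. Their poses are not given: they have to be found in the camera images.
- bin: round grey rotary parts bin fixed to the bench, 300 mm across, 66 mm high; origin under its centre, z up. Five 72 degree sectors, floor 6 mm up, inner radius 137 mm, hub radius 22. The one on the bin's +x is decked over (closed position, no dots on the rim); anticlockwise from above, compartments 1, 2, 3, 4 centre at 72, 144, 216, 288 degrees, marked by as many raised white dots on the rim
- cover (a joint): angle of the bin's white cover (rad), anticlockwise from above: at 0 its single window is over the decked sector (closed), at 1.257, 2.513, 3.770, 5.027 over compartments 1 to 4. Clicks into a notch at these five (drops in from within about 0.15 rad; about 0.1 N m to leave), turns freely between. Stops just beyond 0 and 5.027: no way straight from compartment 4 to closed
- cover_grip (a point): middle of the black grip bar across the cover's centre, 88 mm above the bench. Bar 86 mm long, 16 mm thick, its top 102 mm above the bench; it stands on a white hub 68 mm across whose top is 70 mm above the bench. x points to the window; the bar's length lies along y, square to that
- cover_window (a point): centre of the cover's window, 83 mm from the cover's axis, on the cover's top face 64 mm above the bench. The window is a 62 degree sector open from 34 to 130 mm radius; the cover is 4 mm thick
- compartment1 (a point): middle of the floor of compartment 1 (one dot), 83 mm from the bin's axis, 6 mm above the bench
- compartment3 (a point): middle of the floor of compartment 3 (three dots), 83 mm from the bin's axis, 6 mm above the bench
- divider01: upright white divider plate between decked sector and compartment 1, 52 mm high; origin on the bin's axis at the bench, x outward along the plate, y anticlockwise
- divider12: upright white divider plate between compartments 1 and 2, 52 mm high; origin on the bin's axis at the bench, x outward along the plate, y anticlockwise
- divider23: upright white divider plate between compartments 2 and 3, 52 mm high; origin on the bin's axis at the bench, x outward along the plate, y anticlockwise
- divider34: upright white divider plate between compartments 3 and 4, 52 mm high; origin on the bin's axis at the bench, x outward along the plate, y anticlockwise
- selector (a joint): angle of the plug tester's selector knob (rad), clockwise from above: 0 is off, test positions at 0.628, 1.257, 1.885, 2.513. About 0.05 N m turns it from click to click; stops just beyond both ends. The tester is a fixed grey case, 170 x 210 mm, 70 mm high, with a black top; off is marked by a hollow white ring, the others by short white bars
- selector_grip (a point): middle of the selector's grip bar on the knob's axis, 91 mm above the bench. Bar 46 mm long (along x, which points to the end with the white line), 13 mm thick, top 102 mm above the bench; it stands on a black skirt 46 mm across whose top is 81 mm above the bench
- jack1: slim nickel jack plug, lying on the bench: eight-sided metal barrel 15 mm across flats and 26 mm long, black tapering rubber boot behind it, thin 6 mm shaft in front; 74 mm long, 45 g. Origin on its axis half way along; x points to the shaft's tip. The barrel, the place to grip, is centred 7 mm behind the origin (x from -20 to +6 mm). None if absent
- jack2: slim nickel jack plug, lying on the bench: eight-sided metal barrel 15 mm across flats and 26 mm long, black tapering rubber boot behind it, thin 6 mm shaft in front; 74 mm long, 45 g. Origin on its axis half way along; x points to the shaft's tip. The barrel, the place to grip, is centred 7 mm behind the origin (x from -20 to +6 mm). None if absent
- jack3: slim nickel jack plug, lying on the bench: eight-sided metal barrel 15 mm across flats and 26 mm long, black tapering rubber boot behind it, thin 6 mm shaft in front; 74 mm long, 45 g. Origin on its axis half way along; x points to the shaft's tip. The barrel, the place to grip, is centred 7 mm behind the origin (x from -20 to +6 mm). None if absent
- jack4: slim nickel jack plug, lying on the bench: eight-sided metal barrel 15 mm across flats and 26 mm long, black tapering rubber boot behind it, thin 6 mm shaft in front; 74 mm long, 45 g. Origin on its axis half way along; x points to the shaft's tip. The barrel, the place to grip, is centred 7 mm behind the origin (x from -20 to +6 mm). None if absent
- blue1: fat blue plastic speaker connector, lying on the bench: eight-sided middle 28 mm across flats (x from -12 to +14 mm, the place to grip), round 19 to 23 mm wide nose and tail; 76 mm long, 60 g. Origin on its axis half way along; x points to the hollow nose. None if absent
- blue2: fat blue plastic speaker connector, lying on the bench: eight-sided middle 28 mm across flats (x from -12 to +14 mm, the place to grip), round 19 to 23 mm wide nose and tail; 76 mm long, 60 g. Origin on its axis half way along; x points to the hollow nose. None if absent
- blue3: fat blue plastic speaker connector, lying on the bench: eight-sided middle 28 mm across flats (x from -12 to +14 mm, the place to grip), round 19 to 23 mm wide nose and tail; 76 mm long, 60 g. Origin on its axis half way along; x points to the hollow nose. None if absent
- tape: roll of paper tape, 80 mm across, 24 mm high; bystander, not part of the job
- pliers: pliers, about 160 mm long; bystander, not part of the job
- screwdriver: screwdriver, 190 mm long; bystander, not part of the job
- meter: black hand-held meter, 150 mm long; bystander, not part of the job
- marker: marker pen, 130 mm, at the right; bystander, not part of the job

How it is judged (in metres and radians):
At the end, for the whole second after the job is handed in: Every jack plug that is present lies inside compartment 1 and every blue connector inside compartment 3, below the cover and at rest; the cover is closed (within 0.12 rad of 0, still) and the selector is at off (within 0.2 rad of 0) (y of each of jack1, jack2, jack3, jack4 in the frame of divider01 above 0 m and y of each of jack1, jack2, jack3, jack4 in the frame of divider12 below 0 m and horizontal distance between each of jack1, jack2, jack3, jack4, blue1, blue2, blue3 and bin below 0.14 m and height (world z) of jack1 between 0 and 0.056 m and linear speed of each of jack1, jack2, jack3, jack4, blue1, blue2, blue3 below 0.05 m/s and height (world z) of jack2 between 0 and 0.056 m and height (world z) of jack3 between 0 and 0.056 m and height (world z) of jack4 between 0 and 0.056 m and y of each of blue1, blue2, blue3 in the frame of divider23 above 0 m and y of each of blue1, blue2, blue3 in the frame of divider34 below 0 m and height (world z) of blue1 between 0 and 0.056 m and height (world z) of blue2 between 0 and 0.056 m and height (world z) of blue3 between 0 and 0.056 m and value of joint cover between -0.14 and 0.12 rad and velocity of joint cover between -0.1 and 0.1 rad/s and value of joint selector between -0.2 and 0.2 rad); the robot touches nothing.
It fails at once if a bystander (tape, pliers, screwdriver, meter or marker) is moved by more than 30 mm (distance of any of tape, pliers, screwdriver, meter, marker from where it was at the start of the episode above 0.03 m).
Of jack1, jack2, jack3, jack4 only 3 to 4 are there at a start; the rules pass over those that are not, and their reading is None.
Of blue1, blue2, blue3 only 1 to 3 are there at a start; the rules pass over those that are not, and their reading is None.
At some moment in a run one of jack1, jack2, jack3, jack4, blue1, blue2, blue3 may be knocked a few centimetres aside while the robot is not near it.
Once in a run the grip may slacken for a moment while it holds something.
It also fails if it takes over 210 s, if anything falls off the work surface, if the arm or the gripper's body presses on something with over 40 N, if the wrist force passes 120 N, or if a joint passes its speed limit or range.

ROBOT

A 7-joint arm with a two-finger parallel gripper is mounted at the origin on the work surface. World frame = base frame: x ahead of the robot, y to its left, z up, the work surface at z = 0. Lengths are in mm, angles in degrees, forces in N, time in s.
With the tool pointing down it reaches from about 400 to 875 mm from the base axis. Payload 19.3 kg.
Tool frame: the origin (TCP) lies at the very end of the fingers, on their centre line; the grasp point (between the pads) lies 19 mm behind it; x points along the fingers, z is the direction in which the jaws open and shut, and the axes are right-handed (so a half turn about x gives the same grasp; the last joint's range is limited). The gripper opens to 85 mm and grips with 20 to 120 N. Pads are 22 mm wide; open, the fingers measure 114 mm over their backs; the gripper's body (76 mm by 85 mm) begins 54 mm behind the grasp point. The pads swing forward as they close: fully open they stand 13 mm farther back than shut.
Start: joints at [66.795, 29.874, -2.08, 91.645, 1.215, 58.505, -6.463], TCP at [205.335, -590.299, 231.291] pointing down, gripper open.
Joint ranges: [-166.77, 166.77], [-17.47, 122.26], [-85.68, 81.53], [9.62, 139.38], [-72.42, 252.41], [9.2, 110.78], [-144.41, 144.41]. Speed limits (degrees/s): [108.29, 108.29, 136.94, 136.94, 172.46, 172.46, 172.46].

INTERFACE

Orientations are given as a 3x3 rotation matrix whose columns are the frame's x, y, z axes.
In Python, from rig import read_state, get_image, close_job gives the robot as it stands. The module is installed in compiled form; this text tells all that it offers.
- The arm moves only by the tool servo_tool, never from a script. Its argument "increments" is text: rows parted by semicolons, each of 7 numbers parted by spaces: the shift along the tool's x, y, z in mm, then the turn, a rotation vector about the tool's x, y, z in degrees, then the opening, from 0 (shut) to 1 (fully open). A call has 1 to 8 rows; each row is the pose to reach, as a shift and turn from the pose commanded when the call began, along the tool's axes at that moment; what a row does not reach only later rows make up. A row lasts 1/12 s, in which the tool goes at most 41.7 mm and 7.16 degrees, less where a joint would pass 70% of its speed; a pose out of reach is approached as far as the arm can. A call with a gripper value outside its range is refused whole. The fingers move at their own pace and stop on an object; "force" is the grip in N (left out, the last holds). Time passes only in rows, so rows that repeat a pose let the fingers close. It gives the time, the measured TCP pose, the force and the opening at its end, in the units of the state.
- read_state(): the state, without advancing time (a new reading comes with each control period).
- get_image(name): name is "side" or "top" or "wrist"; returns a dict with "image" (420x560x3 uint8, blue, green, red), "mtx" (3x3 intrinsics, pixels), "k1" (the pictures are not rectified: a ray, as slopes to the right and down, at radius r is drawn at 1 + k1 r^2 times it, then the intrinsics apply), "rvec" (rotation vector, rad) and "tvec" (3), from world to camera coordinates, as OpenCV has them. Camera axes: x right, y down, z forward; pixel columns grow to the right and rows downward; lengths in mm; the calibration is good to about 2 mm. A picture is of the moment at which its call begins. There is no depth.
- close_job(): hands the job in, once; it reports no verdict.
The state is a dict: "time_s": time; "qpos": joint angles; "joint_vel": joint speeds; "joint_torque": joint torques, N m; "ee_pos": TCP position; "ee_rot": TCP orientation; "ft_force": force on the tool from outside, world axes, zero at the start; "ft_torque": the same for the moment, N m; "finger_gap": opening from 0.0 (shut) to 1.0 (fully open).
Only numpy, scipy, OpenCV 4.12 (cv2) and the standard library are available. Lean on these libraries where they do the work, as an engineer would, in place of code of your own. Each camera call takes 0.05 s, during which the arm holds its last target.

## Working session

There is one attempt and no reset: what is moved stays moved. The work goes in short steps, Python scripts to look and compute and a tool call to move; the robot and the scene stay as the last step left them, time stands still between calls to the robot, and variables do not carry over. Pictures are saved under pics/ and viewed, and the job is handed in when it is done.

Besides the shell and the picture viewer there is one more tool, called after ">>>" as a command line: name --argument value ..., lists and objects as JSON in quotes. servo_tool: Moves the arm, as the interface text tells. Its arguments: {"type":"object","properties":{"increments":{"type":"string"},"force":{"type":"number"}},"required":["increments"]}

```bash
mkdir -p pics; cat > h.py <<'E'
import numpy as np, cv2
from rig import read_state, get_image, close_job
def snap(n,f):
    d=get_image(n); cv2.imwrite('pics/'+f+'.png',d['image'])
    np.savez('pics/'+f+'.npz',**{k:np.array(d[k]) for k in d}); return d
def load(f): return dict(np.load('pics/'+f+'.npz'))
def ray(d,u,v):
    K=np.array(d['mtx'],float);k1=float(d['k1'])
    xd=np.array([(u-K[0,2])/K[0,0],(v-K[1,2])/K[1,1]])
    x=xd.copy()
    for _ in range(30): x=xd/(1+k1*(x@x))
    R,_=cv2.Rodrigues(np.array(d['rvec'],float)); t=np.array(d['tvec'],float).ravel()
    return -R.T@t, R.T@np.array([x[0],x[1],1])
def pt(d,u,v,z):
    c,r=ray(d,u,v); return c+r*(z-c[2])/r[2]
def proj(d,P):
    R,_=cv2.Rodrigues(np.array(d['rvec'],float)); t=np.array(d['tvec'],float).ravel()
    q=R@np.array(P,float)+t; x=q[:2]/q[2]; x=x*(1+float(d['k1'])*(x@x)); K=np.array(d['mtx'],float)
    return K[0,0]*x[0]+K[0,2],K[1,1]*x[1]+K[1,2]
E
python3 - <<'E'
from h import *
np.set_printoptions(precision=3,suppress=True)
for n in ['top','side','wrist']:
    d=snap(n,n+'0'); c,r=ray(d,280,210); print(n,c,r,d['mtx'],d['k1'])
s=read_state(); print(s)
E
```

```text
top [ 328.934   32.752 1149.135] [ 0.182 -0.013 -0.983] [[413.997   0.    272.861]
 [  0.    413.997 211.787]
 [  0.      0.      1.   ]] -0.04396100452477354
side [ 253.693 -918.764 1105.055] [ 0.179  0.68  -0.711] [[509.997   0.    282.584]
 [  0.    509.997 215.081]
 [  0.      0.      1.   ]] -0.022340442019116266
wrist [ 281.46  -563.115  373.895] [-0.304 -0.116 -0.946] [[336.611   0.    276.573]
 [  0.    336.611 206.022]
 [  0.      0.      1.   ]] -0.013129648764209086
{'time_s': 0.15, 'qpos': array([66.795, 29.901, -2.083, 91.667,  1.214, 58.504, -6.462]), 'joint_vel': array([-0.133, -0.076,  0.026, -0.071,  0.056, -0.035,  0.099]), 'joint_torque': array([ -0.   , -92.74 ,   1.98 , -37.006,   0.018,   0.006,  -0.   ]), 'ee_pos': array([ 205.262, -590.051,  230.853]), 'ee_rot': array([[-0.   ,  0.944,  0.329],
       [ 0.001,  0.329, -0.944],
       [-1.   , -0.   , -0.001]]), 'ft_force': array([-0.029, -0.407, -0.494]), 'ft_torque': array([-0.02 ,  0.025,  0.022]), 'finger_gap': 0.9979207608311655}
```

View pics/top0.png

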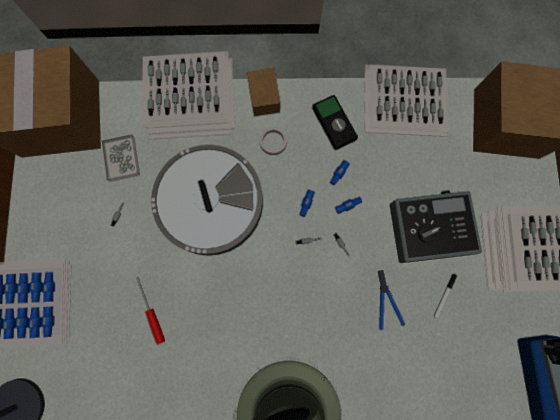

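View pics/side0.png

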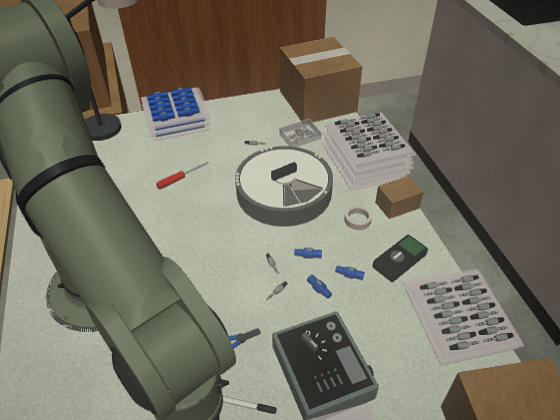

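View pics/wrist0.png

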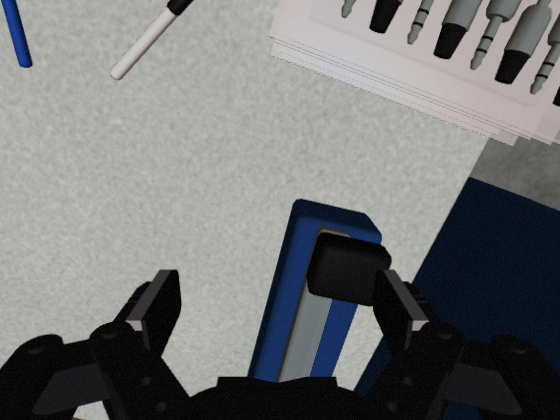

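```bash
python3 - <<'E'
from h import *
im=cv2.imread('pics/top0.png')
def c(n,x0,y0,w,h,s):
    cv2.imwrite('pics/'+n+'.png',cv2.resize(im[y0:y0+h,x0:x0+w],None,fx=s,fy=s,interpolation=cv2.INTER_CUBIC))
c('binc',140,135,135,130,5); c('parts',280,150,90,110,6); c('jackl',100,190,40,45,10); c('tester',380,180,110,90,6)
E
```

```text
(no output)
```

View pics/binc.png

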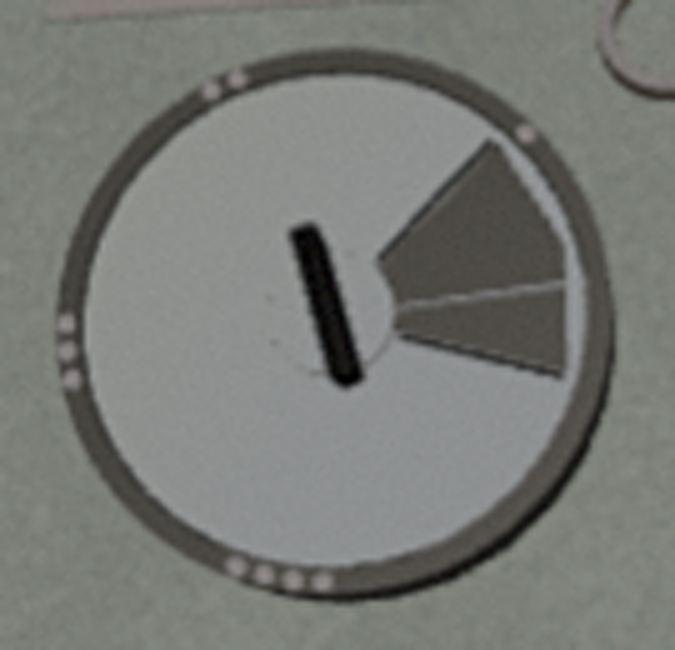

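View pics/parts.png

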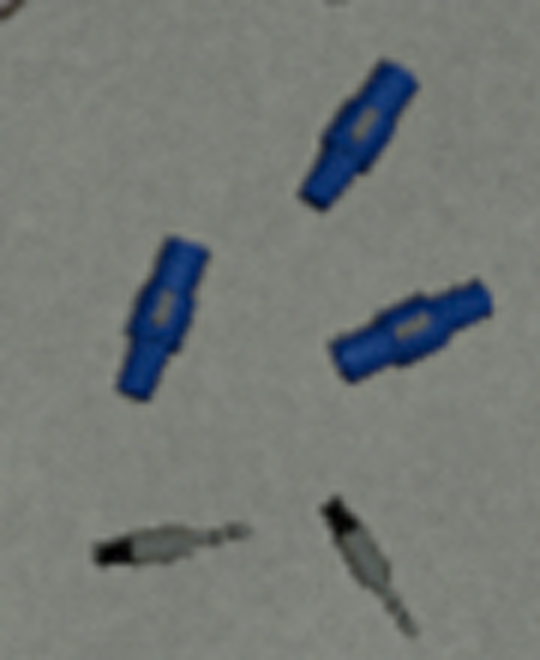

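View pics/jackl.png

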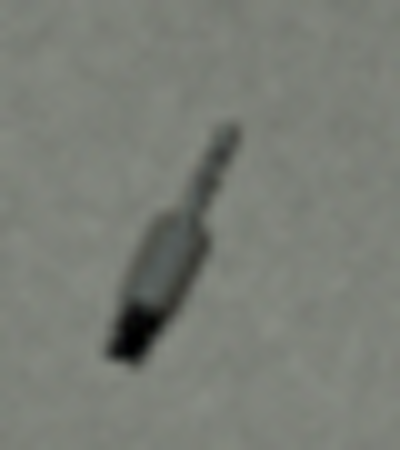

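View pics/tester.png

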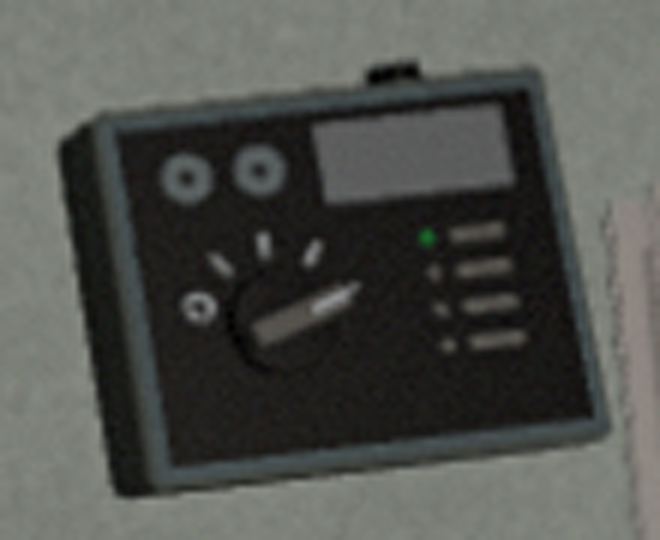

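```bash
cat > m1.py <<'E'
from h import *
from scipy.optimize import least_squares
np.set_printoptions(precision=1,suppress=True)
d=load('top0')
B=lambda u,v,z:pt(d,140+(u+.5)/5-.5,135+(v+.5)/5-.5,z)[:2]
dots=[B(527,133,67),B(225,84,67),B(68,351,67),B((238+322)/2,(566+580)/2,67)]
# single dots of groups: angles
def f(p):
    out=[]
    for i,q in enumerate(dots):
        a=p[2]+np.radians(72*(i+1)); out+=list(q-(p[:2]+p[3]*np.array([np.cos(a),np.sin(a)])))
    return out
r=least_squares(f,[500,200,0,140]); print('bin c',r.x[:2],'yaw',np.degrees(r.x[2])%360,'rad',r.x[3],'res',r.fun)
# grip bar
a=B(303,232,102);b=B(346,380,102);print('bar',a,b,(a+b)/2,np.linalg.norm(a-b),np.degrees(np.arctan2(*(a-b)[::-1])))
P=lambda u,v,z:pt(d,280+(u+.5)/6-.5,150+(v+.5)/6-.5,z)[:2]
def show(n,a,b):
    # a = x-tip end, b= tail
    m=(a+b)/2; print(n,m,'len',np.linalg.norm(a-b),'yaw',np.degrees(np.arctan2(*(a-b)[::-1])))
show('blueA',P(400,75,14),P(315,198,14))
show('blueB',P(188,248,14),P(135,392,14))
show('blueC',P(342,362,14),P(482,298,14))
show('jackM',P(248,530,7.5),P(98,553,7.5))
show('jackR',P(415,632,7.5),P(332,503,7.5))
J=lambda u,v,z:pt(d,100+(u+.5)/10-.5,190+(v+.5)/10-.5,z)[:2]
show('jackL',J(231,128,7.5),J(122,357,7.5))
T=lambda u,v,z:pt(d,380+(u+.5)/6-.5,180+(v+.5)/6-.5,z)[:2]
show('sel',T(355,288,102),T(258,336,102))
ring=T(199,308,70);print('ring',ring)
E
python3 m1.py
```

```text
bin c [567.1 216. ] yaw 61.77478073005798 rad -142.8465703454199 res [-0.3 -0.5 -0.1  0.1 -0.5  0.7  0.9 -0.2]
bar [602.3 226.7] [523.4 202.7] [562.9 214.7] 82.4743403865004 16.971027335839956
blueA [ 646.7 -151.2] len 73.41447098381919 yaw -35.43789085998763
blueB [559.1 -56.4] len 73.13222577585843 yaw -21.082705446332145
blueC [ 553.1 -173.1] len 72.97493671708274 yaw 114.07570461022713
jackM [456.  -59.8] len 70.18387978350447 yaw -81.83196236668118
jackR [ 443.1 -151.8] len 69.99423610107523 yaw -148.97424324686054
jackL [534.5 477.7] len 70.92654582786605 yaw -22.724050192555456
sel [ 463.3 -365.8] len 47.81882512309536 yaw -65.07818333573707
ring [ 469.7 -330.4]
```

```bash
cat > plan.py <<'E'
import sys
from h import *
def plan(*tg):
    s=read_state(); p=np.array(s['ee_pos']); R=np.array(s['ee_rot'])
    yaw=np.degrees(np.arctan2(R[1,2],R[0,2]))
    print('t %.2f pos %s jaw %.1f gap %.3f q7 %.0f tilt %.2f,%.2f F %s'%(s['time_s'],np.round(p,1),yaw,s['finger_gap'],s['qpos'][6],R[0,0],R[1,0],np.round(s['ft_force'],1)))
    for t in tg:
        T=np.array([[0,0,0],[0,0,0],[0,0,-1]],float)
        a=np.radians(t[3]); z=np.array([np.cos(a),np.sin(a),0]);x=np.array([0,0,-1.]);y=np.cross(z,x)
        Rt=np.column_stack([x,y,z]); rel=R.T@Rt
        rv=np.degrees(cv2.Rodrigues(rel)[0]).ravel(); sh=R.T@(np.array(t[:3])-p)
        print(t,'-> %.1f %.1f %.1f  %.1f %.1f %.1f  rows>=%d'%(*sh,*rv,max(np.ceil(np.linalg.norm(sh)/41.7),np.ceil(np.linalg.norm(rv)/7.16))))
if __name__=='__main__':
    a=[float(v) for v in sys.argv[1:]]; plan(*[a[i:i+4] for i in range(0,len(a),4)])
E
python3 plan.py 480 150 260 -73 567 216 220 -73
```

```text
t 0.15 pos [ 205.3 -590.1  230.9] jaw -70.8 gap 0.998 q7 -6 tilt -0.00,0.00 F [-0.  -0.4 -0.5]
[480.0, 150.0, 260.0, -73.0] -> -28.6 502.7 -608.7  2.2 -0.1 0.0  rows>=19
[567.0, 216.0, 220.0, -73.0] -> 11.4 606.5 -642.4  2.2 -0.1 0.0  rows>=22
```

>>> servo_tool --increments "-30 600 -640 2.2 0 0 1;-30 600 -640 2.2 0 0 1;-30 600 -640 2.2 0 0 1;-30 600 -640 2.2 0 0 1;-30 600 -640 2.2 0 0 1;-30 600 -640 2.2 0 0 1;-30 600 -640 2.2 0 0 1;-30 600 -640 2.2 0 0 1" --force 40

```text
time_s: 0.82
ee_pos: [340.9, -284.0, 242.8]
ee_rot: [[0.0, 0.956, 0.292], [-0.0, 0.292, -0.956], [-1.0, 0.0, 0.0]]
ft_force: [2.3, -0.7, 0.8]
finger_gap: 1.0
```

```bash
python3 plan.py 560 205 240 -73
```

```text
t 0.82 pos [ 340.9 -284.   242.8] jaw -73.0 gap 1.000 q7 -44 tilt 0.00,-0.00 F [ 2.3 -0.7  0.8]
[560.0, 205.0, 240.0, -73.0] -> 2.7 352.2 -403.8  -0.0 0.0 -0.0  rows>=13
```

>>> servo_tool --increments "3 352 -404 0 0 0 1;3 352 -404 0 0 0 1;3 352 -404 0 0 0 1;3 352 -404 0 0 0 1;3 352 -404 0 0 0 1;3 352 -404 0 0 0 1;3 352 -404 0 0 0 1;3 352 -404 0 0 0 1"

```text
time_s: 1.48
ee_pos: [477.1, 20.4, 240.9]
ee_rot: [[0.0, 0.956, 0.292], [-0.0, 0.292, -0.956], [-1.0, 0.0, 0.0]]
ft_force: [1.0, -0.4, 0.0]
finger_gap: 1.002
```

```bash
python3 plan.py 560 205 240 -73
```

```text
t 1.48 pos [477.1  20.4 240.9] jaw -73.0 gap 1.002 q7 -90 tilt 0.00,-0.00 F [ 1.  -0.4  0. ]
[560.0, 205.0, 240.0, -73.0] -> 0.9 133.2 -152.3  -0.0 0.0 -0.0  rows>=5
```

>>> servo_tool --increments "1 133 -152 0 0 0 1;1 133 -152 0 0 0 1;1 133 -152 0 0 0 1;1 133 -152 0 0 0 1;1 133 -152 0 0 0 1;1 133 -152 0 0 0 1;1 133 -152 0 0 0 1"

```text
time_s: 2.07
ee_pos: [559.2, 204.6, 239.0]
ee_rot: [[-0.001, 0.956, 0.295], [0.0, 0.295, -0.956], [-1.0, -0.001, -0.001]]
ft_force: [0.1, -1.1, -0.1]
finger_gap: 1.001
```

```bash
python3 -c "
from h import *
snap('wrist','w1')"; python3 plan.py 567 216 86 -73
```

```text
t 2.12 pos [559.2 202.8 239.2] jaw -73.0 gap 1.002 q7 -109 tilt -0.00,-0.00 F [-0.5 -0.7 -0.9]
[567.0, 216.0, 86.0, -73.0] -> 153.2 11.5 -10.4  0.0 0.0 0.1  rows>=4
```

View pics/w1.png

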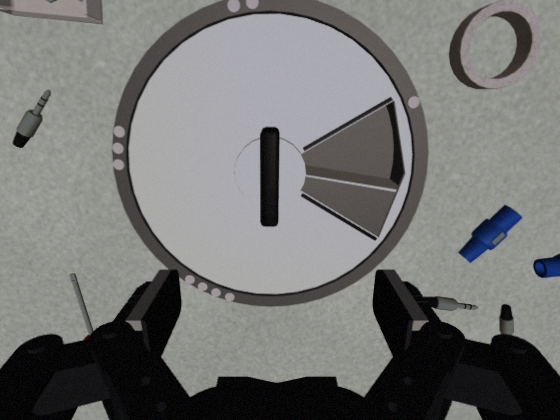

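```bash
python3 - <<'E'
from h import *
from scipy.optimize import least_squares
np.set_printoptions(precision=1,suppress=True)
d=load('w1'); im=d['image']
cv2.imwrite('pics/w1c.png',cv2.resize(im[110:240,215:325],None,fx=5,fy=5,interpolation=cv2.INTER_CUBIC))
dots=[pt(d,414,103,67)[:2],pt(d,243,4,67)[:2],pt(d,119,148,67)[:2],pt(d,209,290,67)[:2]]
def f(p):
    out=[]
    for i,q in enumerate(dots):
        a=p[2]+np.radians(72*(i+1)); out+=list(q-(p[:2]+p[3]*np.array([np.cos(a),np.sin(a)])))
    return out
r=least_squares(f,[567,216,np.radians(-118),143]); print('bin c',r.x[:2],'yaw',np.degrees(r.x[2]),'rad',r.x[3],'res',r.fun)
E
```

```text
bin c [566.4 213.6] yaw -118.33405091400107 rad 144.28618591919528 res [ 0.1 -0.1 -0.2  0.5  0.5 -0.6 -0.4  0.2]
```

View pics/w1c.png

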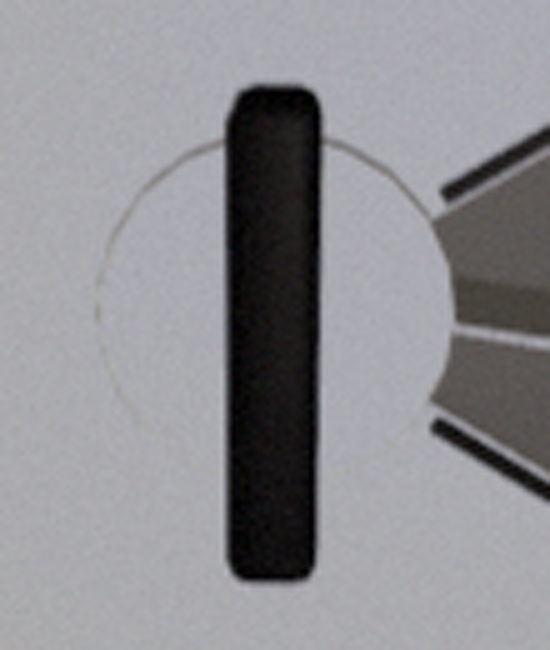

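```bash
python3 - <<'E'
from h import *
np.set_printoptions(precision=1,suppress=True)
d=load('w1')
a=pt(d,269.7,128,102);b=pt(d,269.4,225.5,102);print(a,b,(a+b)/2,np.linalg.norm(a-b),np.degrees(np.arctan2(*(a-b)[1::-1])))
# hub circle left/right z=70
l=pt(d,234.3,172,70);r=pt(d,306,172,70);print((l+r)/2,np.linalg.norm(l-r))
E
python3 plan.py 566.4 214 86 -72.5 566.4 214 130 -72.5
```

```text
[610.  226.8 102. ] [528.2 202.4 102. ] [569.1 214.6 102. ] 85.29585269920013 16.61870988892936
[568.1 214.4  70. ] 67.77424320133
t 2.12 pos [559.2 202.8 239.2] jaw -73.0 gap 1.002 q7 -109 tilt -0.00,-0.00 F [-0.5 -0.7 -0.9]
[566.4, 214.0, 86.0, -72.5] -> 153.2 10.3 -8.6  -0.5 0.0 0.1  rows>=4
[566.4, 214.0, 130.0, -72.5] -> 109.2 10.3 -8.6  -0.5 0.0 0.1  rows>=3
```

>>> servo_tool --increments "100 11 -8.5 0 0 0 1;100 11 -8.5 0 0 0 1;100 11 -8.5 0 0 0 1;164 11 -8.5 0 0 0 1;164 11 -8.5 0 0 0 1;164 11 -8.5 0 0 0 0;164 11 -8.5 0 0 0 0;164 11 -8.5 0 0 0 0" --force 50

```text
time_s: 2.78
ee_pos: [568.4, 213.6, 77.7]
ee_rot: [[0.002, 0.957, 0.291], [0.001, 0.291, -0.957], [-1.0, 0.002, 0.0]]
ft_force: [1.7, -0.2, 1.0]
finger_gap: 0.606
```

>>> servo_tool --increments "0 0 0 0 0 0 0;0 0 0 0 0 0 0;0 0 0 0 0 0 0;0 0 0 0 0 0 0;0 0 0 0 0 0 0;0 0 0 0 0 0 0"

```text
time_s: 3.28
ee_pos: [568.1, 214.6, 77.4]
ee_rot: [[0.002, 0.956, 0.292], [0.001, 0.292, -0.956], [-1.0, 0.002, -0.0]]
ft_force: [-3.5, 0.8, 13.0]
finger_gap: 0.177
```

```bash
python3 plan.py 567.5 214.3 75 -72.5 567.5 214.3 75 97.7 567.5 214.3 75 100
```

```text
t 3.28 pos [568.1 214.6  77.4] jaw -73.0 gap 0.177 q7 -114 tilt 0.00,0.00 F [-3.5  0.8 13. ]
[567.5, 214.3, 75.0, -72.5] -> 2.4 -0.7 0.1  -0.5 -0.0 -0.1  rows>=1
[567.5, 214.3, 75.0, 97.7] -> 2.4 -0.7 0.1  -170.7 0.2 -0.0  rows>=24
[567.5, 214.3, 75.0, 100.0] -> 2.4 -0.7 0.1  -173.0 0.2 -0.0  rows>=25
```

>>> servo_tool --increments "-2 0 0 -7 0 0 0;-2 0 0 -14 0 0 0;-2 0 0 -21 0 0 0;-2 0 0 -28 0 0 0;-2 0 0 -35 0 0 0;-2 0 0 -42 0 0 0;-2 0 0 -49 0 0 0;-2 0 0 -56 0 0 0"

```text
time_s: 3.95
ee_pos: [567.6, 214.9, 77.7]
ee_rot: [[0.0, 0.286, 0.958], [0.002, 0.958, -0.286], [-1.0, 0.002, -0.0]]
ft_force: [4.4, 8.3, -21.1]
finger_gap: 0.175
```

```bash
python3 plan.py 567.5 214.3 76 97.7 
```

```text
t 3.95 pos [567.6 214.9  77.7] jaw -16.6 gap 0.175 q7 -68 tilt 0.00,0.00 F [  4.4   8.3 -21.1]
[567.5, 214.3, 76.0, 97.7] -> 1.7 -0.6 0.0  -114.3 0.1 -0.1  rows>=16
```

>>> servo_tool --increments "1 0 0 -7 0 0 0;1 0 0 -14 0 0 0;1 0 0 -21 0 0 0;1 0 0 -28 0 0 0;1 0 0 -35 0 0 0;1 0 0 -42 0 0 0;1 0 0 -49 0 0 0;1 0 0 -56 0 0 0"

```text
time_s: 4.62
ee_pos: [567.2, 214.8, 77.5]
ee_rot: [[0.0, -0.634, 0.773], [0.001, 0.773, 0.634], [-1.0, 0.001, 0.001]]
ft_force: [-5.7, 4.2, 0.1]
finger_gap: 0.173
```

```bash
python3 plan.py 567.5 214.3 77 97.7 
```

```text
t 4.62 pos [567.2 214.8  77.5] jaw 39.3 gap 0.173 q7 -21 tilt 0.00,0.00 F [-5.7  4.2  0.1]
[567.5, 214.3, 77.0, 97.7] -> 0.5 -0.6 -0.1  -58.4 0.1 -0.0  rows>=9
```

>>> servo_tool --increments "0 0 0 -7 0 0 0;0 0 0 -14 0 0 0;0 0 0 -21 0 0 0;0 0 0 -28 0 0 0;0 0 0 -35 0 0 0;0 0 0 -42 0 0 0;0 0 0 -49 0 0 0;0 0 0 -55 0 0 0"

```text
time_s: 5.28
ee_pos: [567.0, 214.4, 77.5]
ee_rot: [[-0.0, -0.997, -0.076], [0.0, -0.076, 0.997], [-1.0, 0.0, 0.0]]
ft_force: [-7.2, 1.2, 3.2]
finger_gap: 0.174
```

>>> servo_tool --increments "0 0 0 -3 0 0 0;0 0 0 -3 0 0 0;0 0 0 -3 0 0 0;0 0 0 -3 0 0 0.4;0 0 0 -3 0 0 0.5;0 0 0 -3 0 0 1;0 0 0 -3 0 0 1;0 0 0 -3 0 0 1"

```text
time_s: 5.95
ee_pos: [567.8, 213.8, 76.9]
ee_rot: [[0.0, -0.993, -0.121], [-0.0, -0.121, 0.993], [-1.0, -0.0, -0.0]]
ft_force: [0.4, 0.2, 0.2]
finger_gap: 0.877
```

```bash
python3 plan.py 547 -53 225 69 
```

```text
t 5.95 pos [567.8 213.8  76.9] jaw 97.0 gap 0.877 q7 31 tilt 0.00,-0.00 F [0.4 0.2 0.2]
[547.0, -53.0, 225.0, 69.0] -> -148.0 52.9 -262.4  28.0 -0.0 0.0  rows>=8
```

>>> servo_tool --increments "-60 0 0 0 0 0 1;-160 0 0 0 0 0 1;-160 0 0 0 0 0 1;-160 0 0 0 0 0 1;-160 0 0 0 0 0 1;-160 0 0 0 0 0 1"

```text
time_s: 6.45
ee_pos: [568.2, 214.2, 238.7]
ee_rot: [[0.003, -0.993, -0.121], [0.001, -0.121, 0.993], [-1.0, -0.003, 0.0]]
ft_force: [-0.8, -0.3, -1.0]
finger_gap: 1.001
```

```bash
python3 - <<'E'
from h import *
snap('wrist','w2');snap('top','t2')
E
python3 plan.py 559 -56 150 69 
```

```text
t 6.55 pos [567.4 213.6 236.2] jaw 97.0 gap 0.999 q7 39 tilt -0.00,-0.00 F [ 0.2  0.3 -0.7]
[559.0, -56.0, 150.0, 69.0] -> 86.4 41.1 -266.5  28.0 -0.0 -0.0  rows>=7
```

View pics/w2.png

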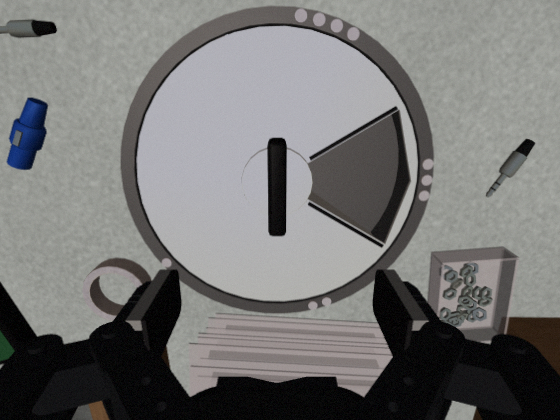

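View pics/t2.png

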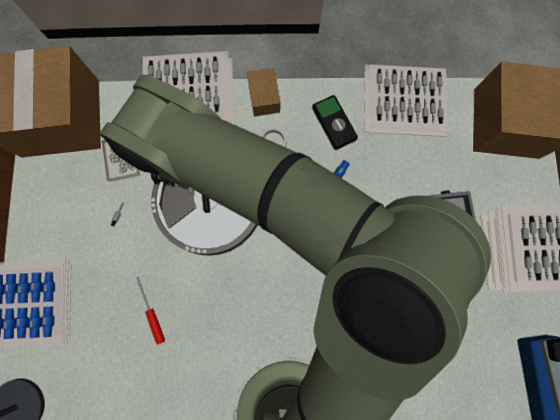

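>>> servo_tool --increments "70 41 -266 7 0 0 1;70 41 -266 14 0 0 1;70 41 -266 21 0 0 1;70 41 -266 28 0 0 1;70 41 -266 28 0 0 1;70 41 -266 28 0 0 1;70 41 -266 28 0 0 1;70 41 -266 28 0 0 1"

```text
time_s: 7.22
ee_pos: [557.5, -61.8, 163.6]
ee_rot: [[-0.005, -0.931, 0.365], [-0.002, 0.365, 0.931], [-1.0, 0.004, -0.004]]
ft_force: [0.2, -0.4, -0.3]
finger_gap: 1.001
```

>>> servo_tool --increments "0 0 0 0 0 0 1;0 0 0 0 0 0 1"

```text
time_s: 7.38
ee_pos: [558.9, -54.2, 166.3]
ee_rot: [[-0.001, -0.934, 0.358], [0.001, 0.358, 0.934], [-1.0, 0.001, 0.001]]
ft_force: [-0.1, 0.4, 0.2]
finger_gap: 1.003
```

```bash
python3 - <<'E'
from h import *
snap('wrist','w3')
E
python3 plan.py 559 -56 150 69 
```

```text
t 7.43 pos [559.1 -53.7 166.6] jaw 69.1 gap 1.003 q7 34 tilt -0.00,0.00 F [-0.3  1.3  0.1]
[559.0, -56.0, 150.0, 69.0] -> 16.6 -0.8 -2.2  0.1 0.0 -0.0  rows>=1
```

View pics/w3.png

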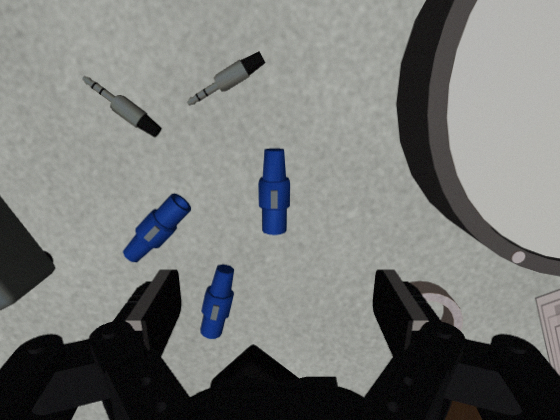

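```bash
python3 - <<'E'
from h import *
np.set_printoptions(precision=1,suppress=True)
d=load('w3')
def show(n,a,b,z):
    a=pt(d,*a,z)[:2];b=pt(d,*b,z)[:2];m=(a+b)/2; print(n,m,'len %.1f yaw %.1f'%(np.linalg.norm(a-b),np.degrees(np.arctan2(*(a-b)[::-1]))))
show('blueB',(274.5,228),(274,153),14)
show('blueC',(180,204),(132,255),14)
show('blueA',(212,331),(225,270),14)
show('jackM',(191,102),(262,57),7.5)
show('jackR',(86,78),(156,132),7.5)
E
python3 plan.py 560 -57 5 69 
```

```text
blueB [561.  -56.6] len 70.8 yaw -20.7
blueC [ 555.9 -175.3] len 73.2 yaw 114.4
blueA [ 648.8 -151.6] len 74.2 yaw -34.4
jackM [456.8 -60.2] len 71.0 yaw -80.9
jackR [ 443.5 -152.4] len 70.6 yaw -150.5
t 7.43 pos [559.1 -53.7 166.6] jaw 69.1 gap 1.003 q7 34 tilt -0.00,0.00 F [-0.3  1.3  0.1]
[560.0, -57.0, 5.0, 69.0] -> 161.6 -2.2 -2.8  0.1 0.0 -0.0  rows>=4
```

>>> servo_tool --increments "100 -4 -2 0 0 0 1;100 -4 -2 0 0 0 1;100 -4 -2 0 0 0 1;161 -4 -2 0 0 0 1;161 -4 -2 0 0 0 1;161 -4 -2 0 0 0 0;161 -4 -2 0 0 0 0;161 -4 -2 0 0 0 0" --force 50

```text
time_s: 8.1
ee_pos: [563.1, -57.3, 7.4]
ee_rot: [[0.002, -0.934, 0.358], [0.0, 0.358, 0.934], [-1.0, -0.001, 0.001]]
ft_force: [0.4, 0.3, 0.3]
finger_gap: 0.603
```

>>> servo_tool --increments "0 0 0 0 0 0 0;0 0 0 0 0 0 0;0 0 0 0 0 0 0;0 0 0 0 0 0 0;-60 0 0 0 0 0 0;-140 0 0 0 0 0 0;-140 0 0 0 0 0 0;-140 0 0 0 0 0 0"

```text
time_s: 8.77
ee_pos: [563.9, -57.8, 151.8]
ee_rot: [[0.006, -0.934, 0.358], [-0.001, 0.358, 0.934], [-1.0, -0.006, 0.002]]
ft_force: [0.7, 0.2, -0.1]
finger_gap: 0.307
```

```bash
python3 - <<'E'
from plan import *
c=np.array([567.5,214.3]);y=-118.3
def drop(comp,r,off,z):
    a=np.radians(y+72*comp+off); p=c+r*np.array([np.cos(a),np.sin(a)]); return [round(p[0],1),round(p[1],1),z,round(y+72*comp+off-90,1)]
plan(drop(3,90,20,130),drop(3,90,20,66),drop(3,90,-20,130),drop(3,90,0,130))
E
```

```text
t 8.77 pos [563.9 -57.8 151.8] jaw 69.0 gap 0.307 q7 34 tilt 0.01,-0.00 F [ 0.7  0.2 -0.1]
[np.float64(525.7), np.float64(294.0), 130, 27.7] -> 21.3 161.9 314.7  41.3 0.2 0.3  rows>=9
[np.float64(525.7), np.float64(294.0), 66, 27.7] -> 85.3 162.2 314.6  41.3 0.2 0.3  rows>=9
[np.float64(586.7), np.float64(302.2), 130, -12.3] -> 21.7 107.9 344.2  81.3 0.3 0.2  rows>=12
[np.float64(555.4), np.float64(303.5), 130, 7.7] -> 21.5 137.6 334.2  61.3 0.3 0.2  rows>=9
```

>>> servo_tool --increments "-5 162 315 7 0 0 0;-5 162 315 14 0 0 0;-5 162 315 21 0 0 0;-5 162 315 28 0 0 0;-5 162 315 35 0 0 0;-5 162 315 41.3 0 0 0;-5 162 315 41.3 0 0 0;-5 162 315 41.3 0 0 0"

```text
time_s: 9.43
ee_pos: [526.7, 267.5, 151.4]
ee_rot: [[0.002, -0.464, 0.886], [-0.0, 0.886, 0.464], [-1.0, -0.001, 0.001]]
ft_force: [2.0, -0.2, -1.5]
finger_gap: 0.312
```

>>> servo_tool --increments "0 0 0 0 0 0 0;0 0 0 0 0 0 0;0 0 0 0 0 0 0"

```text
time_s: 9.68
ee_pos: [527.1, 265.2, 150.7]
ee_rot: [[0.0, -0.465, 0.885], [-0.0, 0.885, 0.465], [-1.0, -0.001, 0.0]]
ft_force: [0.6, -0.4, -0.1]
finger_gap: 0.313
```

```bash
python3 plan.py 525.7 294 68 27.7
```

```text
t 9.68 pos [527.1 265.2 150.7] jaw 27.7 gap 0.313 q7 -33 tilt 0.00,-0.00 F [ 0.6 -0.4 -0.1]
[525.7, 294.0, 68.0, 27.7] -> 82.7 26.3 12.1  -0.0 0.0 0.0  rows>=3
```

>>> servo_tool --increments "0 26 12 0 0 0 0;83 26 12 0 0 0 0;83 26 12 0 0 0 0;83 26 12 0 0 0 0;83 26 12 0 0 0 0;83 26 12 0 0 0 0.6;83 26 12 0 0 0 0.6;83 26 12 0 0 0 0.6"

```text
time_s: 10.35
ee_pos: [526.2, 293.1, 67.8]
ee_rot: [[0.001, -0.463, 0.886], [-0.0, 0.886, 0.463], [-1.0, -0.0, 0.0]]
ft_force: [0.3, 0.3, -0.5]
finger_gap: 0.598
```

>>> servo_tool --increments "0 0 0 0 0 0 0.6;0 0 0 0 0 0 0.7;-80 0 0 0 0 0 1;-130 0 0 0 0 0 1;-130 0 0 0 0 0 1;-130 0 0 0 0 0 1;-130 0 0 0 0 0 1"

```text
time_s: 10.93
ee_pos: [526.7, 294.7, 200.6]
ee_rot: [[0.004, -0.464, 0.886], [0.002, 0.886, 0.464], [-1.0, -0.0, 0.005]]
ft_force: [0.0, -0.2, -1.2]
finger_gap: 1.0
```

```bash
python3 - <<'E'
from h import *
snap('wrist','w4'); snap('side','s4')
E
python3 plan.py 555.5 -174.5 165 24.4
```

```text
t 11.03 pos [525.7 293.7 197.4] jaw 27.7 gap 1.002 q7 -33 tilt 0.00,-0.00 F [-0.4 -0.5 -0.5]
[555.5, -174.5, 165.0, 24.4] -> 32.6 -428.5 -191.0  3.3 0.0 0.0  rows>=12
```

View pics/w4.png

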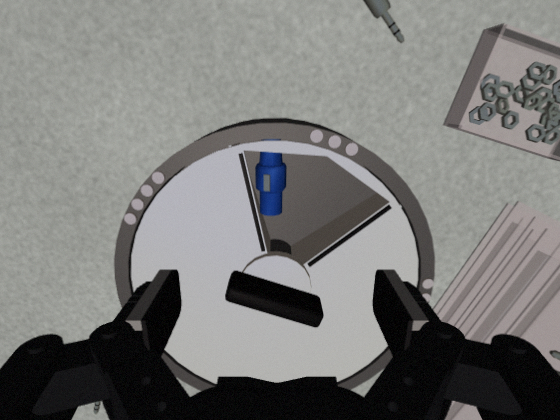

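View pics/s4.png

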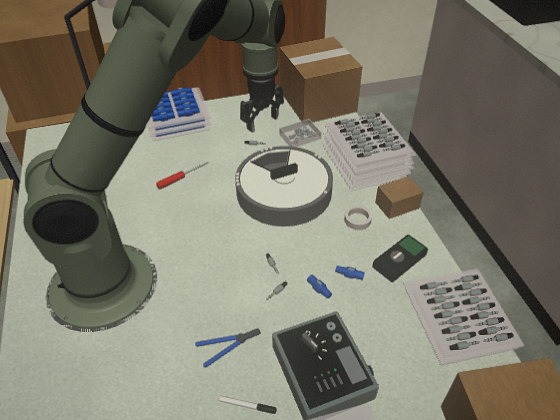

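>>> servo_tool --increments "20 -428 -191 3.3 0 0 1;20 -428 -191 3.3 0 0 1;20 -428 -191 3.3 0 0 1;20 -428 -191 3.3 0 0 1;20 -428 -191 3.3 0 0 1;20 -428 -191 3.3 0 0 1;20 -428 -191 3.3 0 0 1;20 -428 -191 3.3 0 0 1"

```text
time_s: 11.7
ee_pos: [545.9, -40.5, 182.0]
ee_rot: [[-0.002, -0.413, 0.911], [0.0, 0.911, 0.413], [-1.0, 0.001, -0.001]]
ft_force: [1.3, 0.2, -0.2]
finger_gap: 0.999
```

```bash
python3 plan.py 555.4 -174.2 160 24.4
```

```text
t 11.70 pos [545.9 -40.5 182. ] jaw 24.4 gap 0.999 q7 -4 tilt -0.00,0.00 F [ 1.3  0.2 -0.2]
[555.4, -174.2, 160.0, 24.4] -> 22.0 -125.7 -46.5  -0.0 -0.1 -0.1  rows>=4
```

>>> servo_tool --increments "22 -126 -46.5 0 0 0 1;22 -126 -46.5 0 0 0 1;22 -126 -46.5 0 0 0 1;22 -126 -46.5 0 0 0 1;22 -126 -46.5 0 0 0 1;22 -126 -46.5 0 0 0 1"

```text
time_s: 12.2
ee_pos: [555.7, -172.5, 159.9]
ee_rot: [[-0.002, -0.412, 0.911], [0.001, 0.911, 0.412], [-1.0, 0.002, -0.001]]
ft_force: [-0.4, 0.8, -0.7]
finger_gap: 1.001
```

```bash
python3 - <<'E'
from h import *
snap('wrist','w5')
E
python3 plan.py 555.4 -174.2 5 24.4
```

```text
t 12.25 pos [ 556.  -171.5  160.4] jaw 24.4 gap 0.999 q7 8 tilt -0.00,0.00 F [0.2 0.9 0.1]
[555.4, -174.2, 5.0, 24.4] -> 155.4 -2.5 -1.6  0.0 -0.0 -0.1  rows>=4
```

View pics/w5.png

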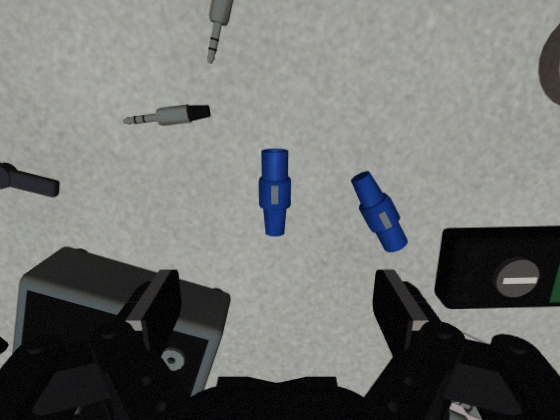

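>>> servo_tool --increments "100 -3 -2 0 0 0 1;100 -3 -2 0 0 0 1;100 -3 -2 0 0 0 1;155 -3 -2 0 0 0 1;155 -3 -2 0 0 0 1;155 -3 -2 0 0 0 0;155 -3 -2 0 0 0 0;155 -3 -2 0 0 0 0"

```text
time_s: 12.92
ee_pos: [556.9, -175.4, 8.1]
ee_rot: [[0.002, -0.413, 0.911], [-0.0, 0.911, 0.413], [-1.0, -0.001, 0.002]]
ft_force: [0.7, -0.1, 0.1]
finger_gap: 0.605
```

>>> servo_tool --increments "0 0 0 0 0 0 0;0 0 0 0 0 0 0;0 0 0 0 0 0 0;0 0 0 0 0 0 0;-60 0 0 0 0 0 0;-155 0 0 0 0 0 0;-155 0 0 0 0 0 0;-155 0 0 0 0 0 0"

```text
time_s: 13.58
ee_pos: [556.4, -175.6, 165.5]
ee_rot: [[0.003, -0.413, 0.911], [-0.001, 0.911, 0.413], [-1.0, -0.002, 0.002]]
ft_force: [-0.1, 0.2, 0.1]
finger_gap: 0.31
```

```bash
python3 plan.py 586.7 302.2 160 -12.3
```

```text
t 13.58 pos [ 556.4 -175.6  165.5] jaw 24.4 gap 0.310 q7 9 tilt 0.00,-0.00 F [-0.1  0.2  0.1]
[586.7, 302.2, 160.0, -12.3] -> 5.2 422.7 225.0  36.7 0.2 0.1  rows>=12
```

>>> servo_tool --increments "0 423 225 5 0 0 0;0 423 225 10 0 0 0;0 423 225 15 0 0 0;0 423 225 20 0 0 0;0 423 225 25 0 0 0;0 423 225 30 0 0 0;0 423 225 36.7 0 0 0;0 423 225 36.7 0 0 0"

```text
time_s: 14.25
ee_pos: [576.8, 158.9, 162.5]
ee_rot: [[0.002, 0.221, 0.975], [0.0, 0.975, -0.221], [-1.0, 0.0, 0.001]]
ft_force: [0.6, -0.7, -0.4]
finger_gap: 0.313
```

```bash
python3 plan.py 586.7 302.2 160 -12.3
```

```text
t 14.25 pos [576.8 158.9 162.5] jaw -12.8 gap 0.313 q7 -56 tilt 0.00,0.00 F [ 0.6 -0.7 -0.4]
[586.7, 302.2, 160.0, -12.3] -> 2.5 141.9 -22.0  -0.5 0.1 -0.0  rows>=4
```

>>> servo_tool --increments "2 142 -22 0 0 0 0;2 142 -22 0 0 0 0;2 142 -22 0 0 0 0;2 142 -22 0 0 0 0;2 142 -22 0 0 0 0;2 142 -22 0 0 0 0;94 142 -22 0 0 0 0;94 142 -22 0 0 0 0"

```text
time_s: 14.92
ee_pos: [587.6, 299.5, 77.6]
ee_rot: [[0.005, 0.215, 0.977], [0.002, 0.977, -0.215], [-1.0, 0.003, 0.004]]
ft_force: [1.5, 0.3, -2.1]
finger_gap: 0.311
```

```bash
python3 plan.py 586.7 302.2 68 -12.3
```

```text
t 14.92 pos [587.6 299.5  77.6] jaw -12.4 gap 0.311 q7 -69 tilt 0.00,0.00 F [ 1.5  0.3 -2.1]
[586.7, 302.2, 68.0, -12.3] -> 9.6 2.4 -1.5  -0.1 0.2 -0.2  rows>=1
```

>>> servo_tool --increments "0 0 0 0 0 0 0;0 0 0 0 0 0 0;0 0 0 0 0 0 0.6;0 0 0 0 0 0 0.6;0 0 0 0 0 0 0.7;0 0 0 0 0 0 0.7;-80 0 0 0 0 0 1;-130 0 0 0 0 0 1"

```text
time_s: 15.58
ee_pos: [584.7, 299.7, 159.3]
ee_rot: [[-0.003, 0.213, 0.977], [-0.001, 0.977, -0.213], [-1.0, -0.002, -0.003]]
ft_force: [1.1, -0.2, 1.4]
finger_gap: 0.954
```

>>> servo_tool --increments "-50 0 0 0 0 0 1;-50 0 0 0 0 0 1;-50 0 0 0 0 0 1"

```text
time_s: 15.83
ee_pos: [587.0, 301.2, 213.9]
ee_rot: [[0.006, 0.214, 0.977], [0.003, 0.977, -0.214], [-1.0, 0.004, 0.005]]
ft_force: [0.1, 0.2, -0.8]
finger_gap: 0.999
```

```bash
python3 - <<'E'
from h import *
snap('wrist','w6')
E
python3 plan.py 649.6 -152.2 160 55.6
```

```text
t 15.88 pos [586.3 300.6 211.5] jaw -12.3 gap 1.004 q7 -64 tilt 0.00,0.00 F [-0.7 -0.8 -0.9]
[649.6, -152.2, 160.0, 55.6] -> 51.2 -428.9 158.4  -67.9 0.2 -0.0  rows>=12
```

View pics/w6.png

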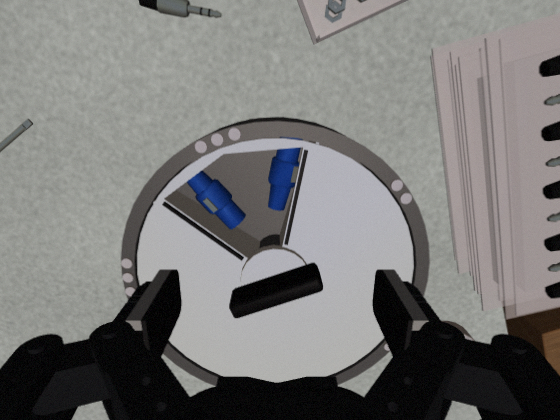

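```bash
python3 - <<'E'
from h import *
np.set_printoptions(precision=1,suppress=True)
d=load('w6')
for nm,a,b in [('1',(194,177),(236,222)),('2',(289,143),(277,206))]:
    for q in (a,b):
        p=pt(d,*q,20)[:2]-np.array([567.5,214.3]); print(nm,p,np.hypot(*p),np.degrees(np.arctan2(p[1],p[0]))-97.7)
E
```

```text
1 [-62.  106.8] 123.53123291150179 22.43580716879923
1 [-32.3  49.9] 59.38295300617844 25.201825468873352
2 [ 40.1 119.8] 126.36272687177681 -26.205676411890977
2 [14.4 58. ] 59.81099619242398 -21.66702550972856
```

>>> servo_tool --increments "20 -429 158 -6 0 0 1;20 -429 158 -12 0 0 1;20 -429 158 -18 0 0 1;20 -429 158 -24 0 0 1;20 -429 158 -30 0 0 1;20 -429 158 -36 0 0 1;20 -429 158 -42 0 0 1;20 -429 158 -48 0 0 1"

```text
time_s: 16.55
ee_pos: [631.0, -31.8, 193.9]
ee_rot: [[-0.001, -0.588, 0.809], [-0.0, 0.809, 0.588], [-1.0, 0.001, -0.001]]
ft_force: [1.0, 0.3, 0.2]
finger_gap: 0.995
```

```bash
python3 plan.py 649.6 -152.2 150 55.6
```

```text
t 16.55 pos [631.  -31.8 193.9] jaw 36.0 gap 0.995 q7 7 tilt -0.00,-0.00 F [1.  0.3 0.2]
[649.6, -152.2, 150.0, 55.6] -> 43.9 -108.4 -55.6  -19.6 -0.0 -0.0  rows>=4
```

>>> servo_tool --increments "44 -108 -56 -7 0 0 1;44 -108 -56 -14 0 0 1;44 -108 -56 -19.6 0 0 1;44 -108 -56 -19.6 0 0 1;44 -108 -56 -19.6 0 0 1;44 -108 -56 -19.6 0 0 1"

```text
time_s: 17.05
ee_pos: [648.5, -149.8, 149.8]
ee_rot: [[-0.001, -0.821, 0.571], [0.001, 0.571, 0.821], [-1.0, 0.002, 0.0]]
ft_force: [-0.1, 0.5, 0.1]
finger_gap: 0.999
```

```bash
python3 - <<'E'
from h import *
snap('wrist','w7')
E
python3 plan.py 649.6 -152.2 5 55.6
```

```text
t 17.10 pos [ 648.8 -148.8  150.4] jaw 55.3 gap 0.999 q7 34 tilt -0.00,0.00 F [0.1 0.6 1.4]
[649.6, -152.2, 5.0, 55.6] -> 145.4 -2.7 -2.4  -0.3 0.0 -0.0  rows>=4
```

View pics/w7.png

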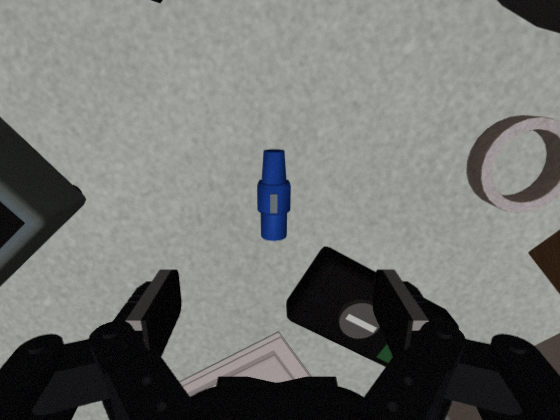

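>>> servo_tool --increments "80 -3 -2 0 0 0 0.6;80 -3 -2 0 0 0 0.6;80 -3 -2 0 0 0 0.6;120 -3 -2 0 0 0 0.6;145 -3 -2 0 0 0 0.6;145 -3 -2 0 0 0 0.6;145 -3 -2 0 0 0 0;145 -3 -2 0 0 0 0"

```text
time_s: 17.77
ee_pos: [651.7, -152.7, 8.5]
ee_rot: [[0.003, -0.822, 0.569], [-0.0, 0.569, 0.822], [-1.0, -0.002, 0.001]]
ft_force: [0.2, 1.4, 0.3]
finger_gap: 0.325
```

>>> servo_tool --increments "0 0 0 0 0 0 0;0 0 0 0 0 0 0;0 0 0 0 0 0 0;0 0 0 0 0 0 0;-60 0 0 0 0 0 0;-155 0 0 0 0 0 0;-155 0 0 0 0 0 0;-155 0 0 0 0 0 0"

```text
time_s: 18.43
ee_pos: [651.2, -152.9, 166.3]
ee_rot: [[0.004, -0.822, 0.569], [-0.001, 0.569, 0.822], [-1.0, -0.004, 0.002]]
ft_force: [0.7, -0.4, -0.3]
finger_gap: 0.308
```

```bash
python3 plan.py 555 305 160 7.7
```

```text
t 18.43 pos [ 651.2 -152.9  166.3] jaw 55.3 gap 0.308 q7 35 tilt 0.00,-0.00 F [ 0.7 -0.4 -0.3]
[555.0, 305.0, 160.0, 7.7] -> 5.7 339.8 321.7  47.6 0.2 0.2  rows>=12
```

>>> servo_tool --increments "0 340 322 6 0 0 0;0 340 322 12 0 0 0;0 340 322 18 0 0 0;0 340 322 24 0 0 0;0 340 322 30 0 0 0;0 340 322 36 0 0 0;0 340 322 42 0 0 0;0 340 322 47.6 0 0 0"

```text
time_s: 19.1
ee_pos: [581.5, 175.1, 162.7]
ee_rot: [[0.002, -0.128, 0.992], [0.0, 0.992, 0.128], [-1.0, 0.0, 0.002]]
ft_force: [1.0, -0.4, -1.3]
finger_gap: 0.311
```

```bash
python3 plan.py 555 305 160 7.7
```

```text
t 19.10 pos [581.5 175.1 162.7] jaw 7.4 gap 0.311 q7 -40 tilt 0.00,0.00 F [ 1.  -0.4 -1.3]
[555.0, 305.0, 160.0, 7.7] -> 2.7 132.2 -9.6  -0.3 0.1 -0.0  rows>=4
```

>>> servo_tool --increments "0 132 -9.6 0 0 0 0;0 132 -9.6 0 0 0 0;0 132 -9.6 0 0 0 0;0 132 -9.6 0 0 0 0;0 132 -9.6 0 0 0 0;0 132 -9.6 0 0 0 0;95 132 -9.6 0 0 0 0;95 132 -9.6 0 0 0 0"

```text
time_s: 19.77
ee_pos: [557.0, 301.8, 79.2]
ee_rot: [[0.005, -0.131, 0.991], [0.002, 0.991, 0.131], [-1.0, 0.001, 0.005]]
ft_force: [1.2, 0.4, -1.9]
finger_gap: 0.312
```

>>> servo_tool --increments "10 0 0 0 0 0 0;10 0 0 0 0 0 0;10 0 0 0 0 0 0;10 0 0 0 0 0 0;10 0 0 0 0 0 0.5;10 0 0 0 0 0 0.5;10 0 0 0 0 0 0.5;10 0 0 0 0 0 0.5"

```text
time_s: 20.43
ee_pos: [555.0, 302.6, 68.0]
ee_rot: [[0.001, -0.134, 0.991], [0.0, 0.991, 0.134], [-1.0, 0.0, 0.001]]
ft_force: [-0.1, 0.0, 0.6]
finger_gap: 0.497
```

>>> servo_tool --increments "-80 0 0 0 0 0 0.6;-140 0 0 0 0 0 1;-140 0 0 0 0 0 1;-140 0 0 0 0 0 1;-140 0 0 0 0 0 1"

```text
time_s: 20.85
ee_pos: [556.0, 303.6, 212.0]
ee_rot: [[0.005, -0.133, 0.991], [0.003, 0.991, 0.133], [-1.0, 0.002, 0.006]]
ft_force: [1.4, 0.7, 0.4]
finger_gap: 1.002
```

```bash
python3 - <<'E'
from h import *
snap('wrist','w8')
E
python3 plan.py 567.5 214.3 130 97.7
```

```text
t 20.90 pos [555.4 302.9 209.5] jaw 7.7 gap 1.000 q7 -49 tilt 0.00,0.00 F [ 0.4 -0.7 -0.1]
[567.5, 214.3, 130.0, 97.7] -> 79.4 -89.5 -0.1  -90.0 0.2 0.1  rows>=13
```

View pics/w8.png

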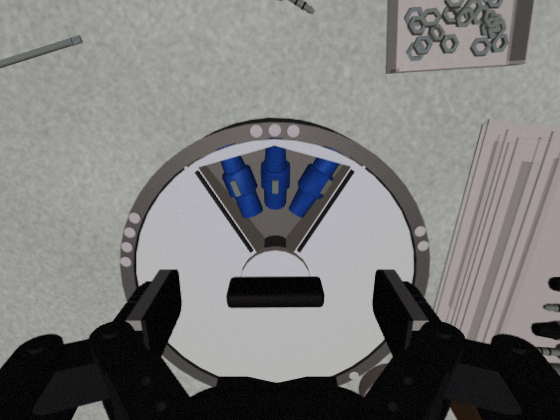

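>>> servo_tool --increments "0 -89 0 -7 0 0 1;0 -89 0 -14 0 0 1;0 -89 0 -21 0 0 1;0 -89 0 -28 0 0 1;0 -89 0 -35 0 0 1;0 -89 0 -42 0 0 1;0 -89 0 -49 0 0 1;0 -89 0 -56 0 0 1"

```text
time_s: 21.57
ee_pos: [566.2, 214.0, 206.2]
ee_rot: [[-0.001, -0.899, 0.438], [-0.0, 0.438, 0.899], [-1.0, 0.001, -0.001]]
ft_force: [-0.1, -0.2, -0.0]
finger_gap: 0.997
```

```bash
python3 plan.py 567.5 214.3 130 97.7
```

```text
t 21.57 pos [566.2 214.  206.2] jaw 64.0 gap 0.997 q7 8 tilt -0.00,-0.00 F [-0.1 -0.2 -0. ]
[567.5, 214.3, 130.0, 97.7] -> 76.2 -1.1 0.9  -33.7 -0.0 -0.1  rows>=5
```

>>> servo_tool --increments "75 -1 0.5 -7 0 0 1;75 -1 0.5 -14 0 0 1;75 -1 0.5 -21 0 0 1;75 -1 0.5 -28 0 0 1;75 -1 0.5 -33.7 0 0 1;75 -1 0.5 -33.7 0 0 1;128 -1 0.5 -33.7 0 0 1;128 -1 0.5 -33.7 0 0 1"

```text
time_s: 22.23
ee_pos: [566.4, 213.0, 75.3]
ee_rot: [[-0.003, -0.992, -0.125], [-0.002, -0.125, 0.992], [-1.0, 0.004, -0.001]]
ft_force: [-0.3, -0.4, -1.6]
finger_gap: 1.004
```

>>> servo_tool --increments "0 0 0 0 0 0 1;0 0 0 0 0 0 0;0 0 0 0 0 0 0;0 0 0 0 0 0 0;0 0 0 0 0 0 0;0 0 0 0 0 0 0;0 0 0 0 0 0 0;0 0 0 0 0 0 0"

```text
time_s: 22.9
ee_pos: [568.0, 214.5, 80.0]
ee_rot: [[0.001, -0.992, -0.128], [0.0, -0.128, 0.992], [-1.0, -0.001, 0.0]]
ft_force: [-1.7, -0.2, 7.7]
finger_gap: 0.174
```

```bash
python3 plan.py 567.5 214.3 78 -46.3
```

```text
t 22.90 pos [568.  214.5  80. ] jaw 97.4 gap 0.174 q7 31 tilt 0.00,0.00 F [-1.7 -0.2  7.7]
[567.5, 214.3, 78.0, -46.3] -> 2.0 0.5 -0.1  143.7 0.1 0.0  rows>=21
```

>>> servo_tool --increments "0 0 0 7 0 0 0;0 0 0 14 0 0 0;0 0 0 21 0 0 0;0 0 0 28 0 0 0;0 0 0 35 0 0 0;0 0 0 42 0 0 0;0 0 0 49 0 0 0;0 0 0 56 0 0 0"

```text
time_s: 23.57
ee_pos: [567.8, 214.0, 80.0]
ee_rot: [[0.0, -0.656, 0.754], [-0.001, 0.754, 0.656], [-1.0, -0.001, 0.0]]
ft_force: [-4.2, -3.2, 8.7]
finger_gap: 0.176
```

>>> servo_tool --increments "0 0 0 7 0 0 0;0 0 0 14 0 0 0;0 0 0 21 0 0 0;0 0 0 28 0 0 0;0 0 0 35 0 0 0;0 0 0 42 0 0 0;0 0 0 49 0 0 0;0 0 0 56 0 0 0"

```text
time_s: 24.23
ee_pos: [567.4, 213.9, 80.0]
ee_rot: [[-0.0, 0.258, 0.966], [-0.001, 0.966, -0.258], [-1.0, -0.001, -0.0]]
ft_force: [-6.6, -4.1, 10.9]
finger_gap: 0.174
```

```bash
python3 plan.py 567.5 214.3 78 -46.3
```

```text
t 24.23 pos [567.4 213.9  80. ] jaw -15.0 gap 0.174 q7 -66 tilt -0.00,-0.00 F [-6.6 -4.1 10.9]
[567.5, 214.3, 78.0, -46.3] -> 2.0 0.4 -0.0  31.3 0.0 0.0  rows>=5
```

>>> servo_tool --increments "0 0 0 7 0 0 0;0 0 0 14 0 0 0;0 0 0 21 0 0 0;0 0 0 28 0 0 0;0 0 0 31 0 0 0;0 0 0 31.3 0 0 0;0 0 0 31.3 0 0 0;0 0 0 31.3 0 0 0.5"

```text
time_s: 24.9
ee_pos: [567.6, 214.3, 79.7]
ee_rot: [[-0.0, 0.718, 0.696], [-0.0, 0.696, -0.718], [-1.0, -0.0, 0.0]]
ft_force: [0.4, 0.3, 0.5]
finger_gap: 0.301
```

>>> servo_tool --increments "0 0 0 0 0 0 1;0 0 0 0 0 0 1;0 0 0 0 0 0 1;-50 0 0 0 0 0 1;-130 0 0 0 0 0 1;-130 0 0 0 0 0 1;-130 0 0 0 0 0 1;-130 0 0 0 0 0 1"

```text
time_s: 25.57
ee_pos: [569.0, 214.8, 212.5]
ee_rot: [[0.005, 0.719, 0.695], [0.002, 0.695, -0.719], [-1.0, 0.005, 0.002]]
ft_force: [0.0, -0.3, -0.9]
finger_gap: 0.999
```

```bash
python3 - <<'E'
from h import *
snap('wrist','w9'); snap('top','t9'); snap('side','s9')
E
python3 plan.py 456 -53 150 9
```

```text
t 25.72 pos [567.4 213.9 208.5] jaw -45.9 gap 1.002 q7 -87 tilt -0.00,-0.00 F [0.4 0.2 0. ]
[456.0, -53.0, 150.0, 9.0] -> 58.7 -265.7 114.3  -54.9 -0.0 0.0  rows>=8
```

View pics/w9.png

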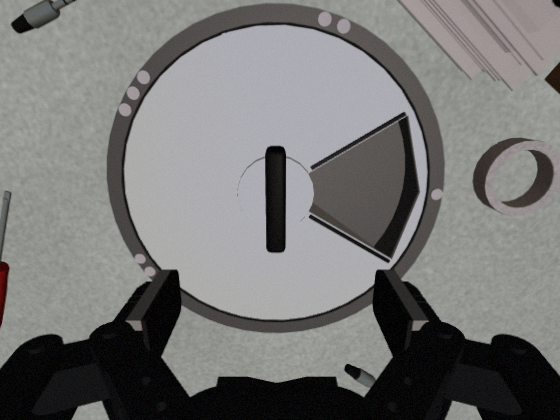

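View pics/s9.png

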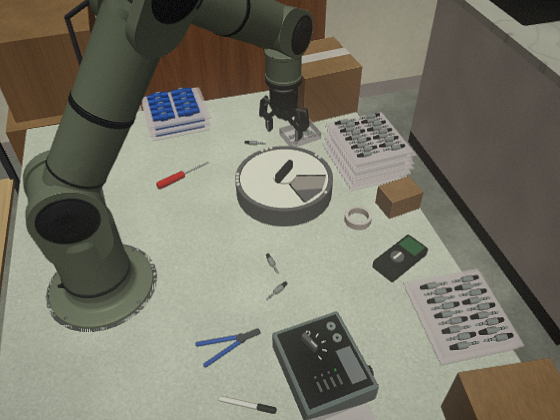

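>>> servo_tool --increments "50 -266 114 -7 0 0 1;50 -266 114 -14 0 0 1;50 -266 114 -21 0 0 1;50 -266 114 -28 0 0 1;50 -266 114 -35 0 0 1;50 -266 114 -42 0 0 1;50 -266 114 -49 0 0 1;50 -266 114 -55 0 0 1"

```text
time_s: 26.38
ee_pos: [451.8, -59.2, 156.9]
ee_rot: [[-0.006, -0.157, 0.988], [-0.002, 0.988, 0.157], [-1.0, -0.001, -0.006]]
ft_force: [1.4, -0.6, 1.5]
finger_gap: 1.001
```

```bash
python3 plan.py 455.4 -53 150 9
```

```text
t 26.38 pos [451.8 -59.2 156.9] jaw 9.1 gap 1.001 q7 -15 tilt -0.01,-0.00 F [ 1.4 -0.6  1.5]
[455.4, -53.0, 150.0, 9.0] -> 6.9 5.6 4.6  0.1 -0.3 0.1  rows>=1
```

>>> servo_tool --increments "2 0 0 0 0 0 1;2 0 0 0 0 0 1;2 0 0 0 0 0 1"

```text
time_s: 26.63
ee_pos: [456.2, -51.7, 156.9]
ee_rot: [[-0.0, -0.156, 0.988], [0.001, 0.988, 0.156], [-1.0, 0.001, -0.0]]
ft_force: [-0.0, 0.1, -0.8]
finger_gap: 0.998
```

```bash
python3 - <<'E'
from h import *
snap('wrist','w10')
E
python3 plan.py 455.4 -53 5 9
```

```text
t 26.68 pos [456.3 -51.5 157.1] jaw 9.0 gap 0.997 q7 -16 tilt -0.00,0.00 F [ 0.3 -1.   0. ]
[455.4, -53.0, 5.0, 9.0] -> 152.1 -1.5 -1.1  0.0 -0.0 -0.0  rows>=4
```

View pics/w10.png

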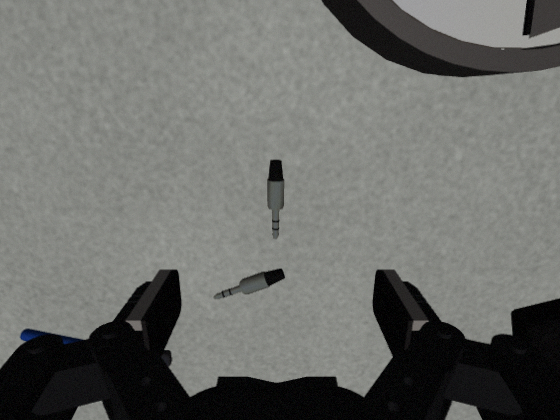

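>>> servo_tool --increments "100 -1.5 -1 0 0 0 1;100 -1.5 -1 0 0 0 1;100 -1.5 -1 0 0 0 1;153 -1.5 -1 0 0 0 0.7;153 -1.5 -1 0 0 0 0.5;153 -1.5 -1 0 0 0 0;153 -1.5 -1 0 0 0 0;153 -1.5 -1 0 0 0 0"

```text
time_s: 27.35
ee_pos: [456.1, -53.7, 5.4]
ee_rot: [[0.001, -0.158, 0.987], [-0.0, 0.987, 0.158], [-1.0, -0.0, 0.001]]
ft_force: [0.7, 0.0, -0.1]
finger_gap: 0.298
```

>>> servo_tool --increments "0 0 0 0 0 0 0;0 0 0 0 0 0 0;0 0 0 0 0 0 0;0 0 0 0 0 0 0;-60 0 0 0 0 0 0;-155 0 0 0 0 0 0;-155 0 0 0 0 0 0;-155 0 0 0 0 0 0"

```text
time_s: 28.02
ee_pos: [455.6, -54.1, 163.4]
ee_rot: [[0.003, -0.158, 0.987], [-0.0, 0.987, 0.158], [-1.0, -0.001, 0.003]]
ft_force: [0.6, -0.5, 0.2]
finger_gap: 0.154
```

```bash
python3 - <<'E'
from plan import *
c=np.array([567.5,214.3]);y=-118.3
def drop(comp,r,off,z):
    a=np.radians(y+72*comp+off); p=c+r*np.array([np.cos(a),np.sin(a)]); return [float(round(p[0],1)),float(round(p[1],1)),z,float(round(y+72*comp+off+90,1))]
plan(drop(1,85,-18,160),drop(1,85,18,160),drop(1,85,0,160))
E
```

```text
t 28.02 pos [455.6 -54.1 163.4] jaw 9.1 gap 0.154 q7 -16 tilt 0.00,-0.00 F [ 0.6 -0.5  0.2]
[604.4, 137.7, 160, 25.7] -> 3.7 165.9 177.2  -16.6 0.1 0.1  rows>=6
[642.3, 174.0, 160, 61.7] -> 3.8 195.7 220.4  -52.6 0.1 0.1  rows>=8
[626.2, 152.8, 160, 43.7] -> 3.8 177.3 201.1  -34.6 0.1 0.1  rows>=7
```

>>> servo_tool --increments "4 170.5 175.8 -7 0 0 0;4 170.5 175.8 -14 0 0 0;4 170.5 175.8 -16.6 0 0 0;4 170.5 175.8 -16.6 0 0 0;4 170.5 175.8 -16.6 0 0 0;4 170.5 175.8 -16.6 0 0 0;4 170.5 175.8 -16.6 0 0 0;4 170.5 175.8 -16.6 0 0 0"

```text
time_s: 28.68
ee_pos: [602.2, 143.9, 156.1]
ee_rot: [[0.001, -0.435, 0.9], [0.001, 0.9, 0.435], [-1.0, 0.001, 0.001]]
ft_force: [-0.5, -0.6, -1.0]
finger_gap: 0.148
```

```bash
python3 plan.py 602.2 142.2 66 25.7
```

```text
t 28.68 pos [602.2 143.9 156.1] jaw 25.8 gap 0.148 q7 -19 tilt 0.00,0.00 F [-0.5 -0.6 -1. ]
[602.2, 142.2, 66.0, 25.7] -> 90.1 -1.6 -0.8  0.1 0.1 -0.1  rows>=3
```

>>> servo_tool --increments "90 -1 -1 0 0 0 0;90 -1 -1 0 0 0 0;90 -1 -1 0 0 0 0;90 -1 -1 0 0 0 0;90 -1 -1 0 0 0 0;90 -1 -1 0 0 0 0.45;90 -1 -1 0 0 0 0.45;90 -1 -1 0 0 0 0.45"

```text
time_s: 29.35
ee_pos: [602.1, 140.4, 66.9]
ee_rot: [[0.002, -0.433, 0.901], [0.0, 0.901, 0.433], [-1.0, -0.001, 0.002]]
ft_force: [0.1, -0.1, -0.3]
finger_gap: 0.452
```

>>> servo_tool --increments "0 0 0 0 0 0 0.45;0 0 0 0 0 0 0.45;-80 0 0 0 0 0 1;-130 0 0 0 0 0 1;-130 0 0 0 0 0 1;-130 0 0 0 0 0 1;-130 0 0 0 0 0 1"

```text
time_s: 29.93
ee_pos: [602.7, 140.9, 198.6]
ee_rot: [[0.005, -0.433, 0.901], [0.001, 0.901, 0.433], [-1.0, -0.001, 0.005]]
ft_force: [0.2, 0.4, -0.6]
finger_gap: 0.997
```

```bash
python3 - <<'E'
from h import *
snap('wrist','w11');snap('side','s11')
E
python3 plan.py 449 -149 150 -59.5
```

```text
t 30.03 pos [601.4 140.2 195.3] jaw 25.7 gap 1.001 q7 -17 tilt 0.00,-0.00 F [-0.1  0.7 -0.7]
[449.0, -149.0, 150.0, -59.5] -> 45.4 -194.6 -262.6  85.2 0.0 0.0  rows>=12
```

View pics/w11.png

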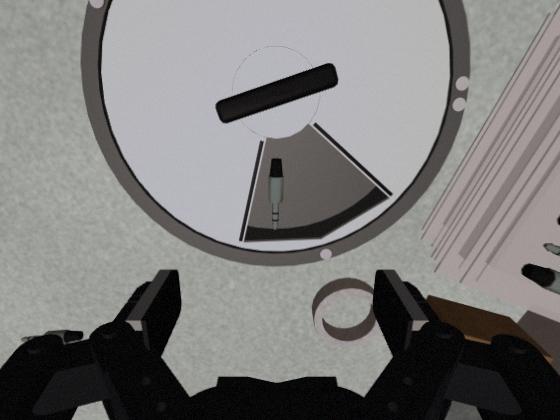

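View pics/s11.png

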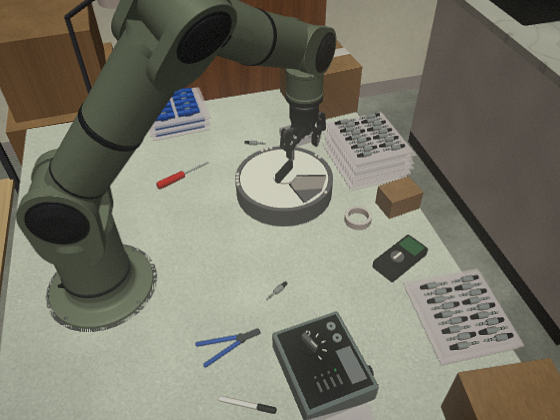

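>>> servo_tool --increments "30 -195 -263 7 0 0 1;30 -195 -263 14 0 0 1;30 -195 -263 21 0 0 1;30 -195 -263 28 0 0 1;30 -195 -263 35 0 0 1;30 -195 -263 42 0 0 1;30 -195 -263 49 0 0 1;30 -195 -263 56 0 0 1"

```text
time_s: 30.7
ee_pos: [446.7, -151.3, 164.2]
ee_rot: [[-0.002, 0.511, 0.86], [0.0, 0.86, -0.511], [-1.0, -0.001, -0.002]]
ft_force: [0.7, -1.1, 0.2]
finger_gap: 0.998
```

```bash
python3 plan.py 449.5 -149 150 -60.3
```

```text
t 30.70 pos [ 446.7 -151.3  164.2] jaw -30.7 gap 0.998 q7 -37 tilt -0.00,0.00 F [ 0.7 -1.1  0.2]
[449.5, -149.0, 150.0, -60.3] -> 14.2 3.4 1.3  29.6 -0.1 0.1  rows>=5
```

>>> servo_tool --increments "14 2 0 7 0 0 1;14 2 0 14 0 0 1;14 2 0 21 0 0 1;14 2 0 28 0 0 1;14 2 0 29.6 0 0 1;14 2 0 29.6 0 0 1;14 2 0 29.6 0 0 1"

```text
time_s: 31.28
ee_pos: [449.7, -147.3, 150.9]
ee_rot: [[-0.001, 0.863, 0.505], [0.0, 0.505, -0.863], [-1.0, -0.001, -0.001]]
ft_force: [0.3, 0.9, -0.4]
finger_gap: 0.996
```

```bash
python3 - <<'E'
from h import *
snap('wrist','w12')
E
python3 plan.py 449.5 -149 4 -60.3
```

```text
t 31.33 pos [ 449.8 -147.4  151. ] jaw -59.7 gap 1.001 q7 -63 tilt -0.00,0.00 F [-0.   0.1  0.2]
[449.5, -149.0, 4.0, -60.3] -> 147.0 -1.0 1.3  0.6 -0.0 0.0  rows>=4
```

View pics/w12.png

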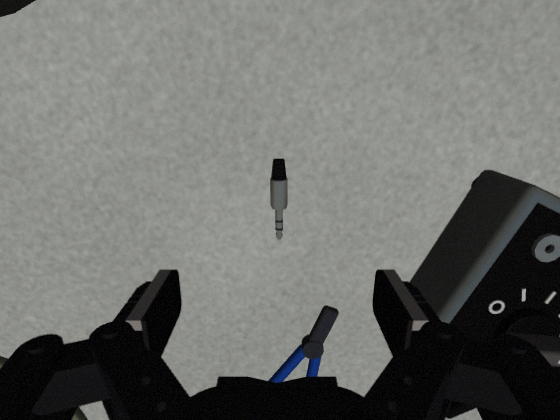

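>>> servo_tool --increments "100 -1 2 0.5 0 0 1;100 -1 2 0.5 0 0 1;100 -1 2 0.5 0 0 0.7;147 -1 2 0.5 0 0 0.6;147 -1 2 0.5 0 0 0.5;147 -1 2 0.5 0 0 0;147 -1 2 0.5 0 0 0;147 -1 2 0.5 0 0 0"

```text
time_s: 32.0
ee_pos: [451.0, -150.0, 6.2]
ee_rot: [[0.002, 0.869, 0.494], [-0.001, 0.494, -0.869], [-1.0, 0.002, 0.002]]
ft_force: [-3.4, 2.1, 12.2]
finger_gap: 0.149
```

>>> servo_tool --increments "0 0 0 0 0 0 0;0 0 0 0 0 0 0;0 0 0 0 0 0 0;0 0 0 0 0 0 0;-60 0 0 0 0 0 0;-155 0 0 0 0 0 0;-155 0 0 0 0 0 0;-155 0 0 0 0 0 0"

```text
time_s: 32.67
ee_pos: [450.5, -149.9, 163.7]
ee_rot: [[0.003, 0.869, 0.494], [-0.001, 0.494, -0.869], [-1.0, 0.002, 0.003]]
ft_force: [1.2, 0.3, 0.4]
finger_gap: 0.15
```

```bash
python3 plan.py 637.9 176.4 160 61.7
```

```text
t 32.67 pos [ 450.5 -149.9  163.7] jaw -60.4 gap 0.150 q7 -64 tilt 0.00,-0.00 F [1.2 0.3 0.4]
[637.9, 176.4, 160.0, 61.7] -> 4.0 324.1 -191.1  -122.1 0.2 0.1  rows>=18
```

>>> servo_tool --increments "0 324 -191 -7 0 0 0;0 324 -191 -14 0 0 0;0 324 -191 -21 0 0 0;0 324 -191 -28 0 0 0;0 324 -191 -35 0 0 0;0 324 -191 -42 0 0 0;0 324 -191 -49 0 0 0;0 324 -191 -56 0 0 0"

```text
time_s: 33.33
ee_pos: [617.2, 140.6, 161.1]
ee_rot: [[0.002, 0.072, 0.997], [-0.0, 0.997, -0.072], [-1.0, -0.0, 0.002]]
ft_force: [0.7, -0.3, -0.0]
finger_gap: 0.151
```

```bash
python3 plan.py 637.9 176.4 155 61.7
```

```text
t 33.33 pos [617.2 140.6 161.1] jaw -4.1 gap 0.151 q7 -45 tilt 0.00,-0.00 F [ 0.7 -0.3 -0. ]
[637.9, 176.4, 155.0, 61.7] -> 6.1 37.2 18.1  -65.8 0.1 0.1  rows>=10
```

>>> servo_tool --increments "4 37 18 -7 0 0 0;4 37 18 -14 0 0 0;4 37 18 -21 0 0 0;4 37 18 -28 0 0 0;4 37 18 -35 0 0 0;4 37 18 -42 0 0 0;4 37 18 -49 0 0 0;4 37 18 -56 0 0 0"

```text
time_s: 34.0
ee_pos: [637.3, 174.1, 157.0]
ee_rot: [[0.002, -0.787, 0.617], [-0.0, 0.617, 0.787], [-1.0, -0.002, 0.001]]
ft_force: [-0.5, -0.6, -0.5]
finger_gap: 0.152
```

```bash
python3 plan.py 637.9 176.4 66 61.7
```

```text
t 34.00 pos [637.3 174.1 157. ] jaw 51.9 gap 0.152 q7 3 tilt 0.00,-0.00 F [-0.5 -0.6 -0.5]
[637.9, 176.4, 66.0, 61.7] -> 91.0 1.1 2.1  -9.8 0.0 0.1  rows>=3
```

>>> servo_tool --increments "20 1 2 -7 0 0 0;90 1 2 -9.8 0 0 0;90 1 2 -9.8 0 0 0;90 1 2 -9.8 0 0 0;90 1 2 -9.8 0 0 0;90 1 2 -9.8 0 0 0.45;90 1 2 -9.8 0 0 0.45;90 1 2 -9.8 0 0 0.45"

```text
time_s: 34.67
ee_pos: [638.5, 177.1, 67.5]
ee_rot: [[0.003, -0.878, 0.479], [0.001, 0.479, 0.878], [-1.0, -0.002, 0.002]]
ft_force: [0.0, 0.3, -0.9]
finger_gap: 0.451
```

>>> servo_tool --increments "0 0 0 0 0 0 0.45;0 0 0 0 0 0 0.45;-80 0 0 0 0 0 1;-130 0 0 0 0 0 1;-130 0 0 0 0 0 1;-130 0 0 0 0 0 1;-130 0 0 0 0 0 1"

```text
time_s: 35.25
ee_pos: [638.6, 177.5, 198.9]
ee_rot: [[0.005, -0.878, 0.479], [0.001, 0.479, 0.878], [-1.0, -0.004, 0.003]]
ft_force: [-0.3, -0.5, -0.3]
finger_gap: 1.001
```

```bash
python3 - <<'E'
from h import *
snap('wrist','w13');snap('side','s13')
E
python3 plan.py 528 480 180 67.3
```

```text
t 35.35 pos [637.5 176.6 195.4] jaw 61.4 gap 1.001 q7 13 tilt 0.00,-0.00 F [ 0.6 -1.2 -2. ]
[528.0, 480.0, 180.0, 67.3] -> 15.2 241.5 213.8  -5.9 -0.0 0.0  rows>=8
```

View pics/w13.png

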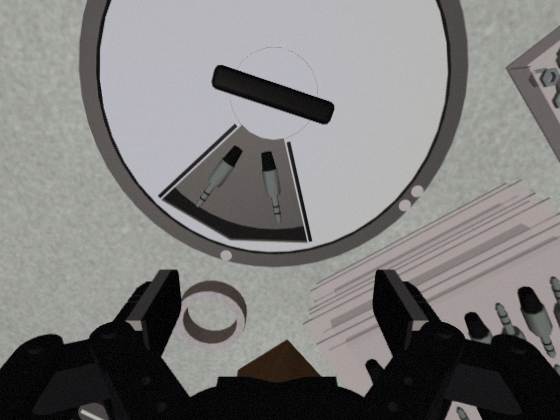

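View pics/s13.png

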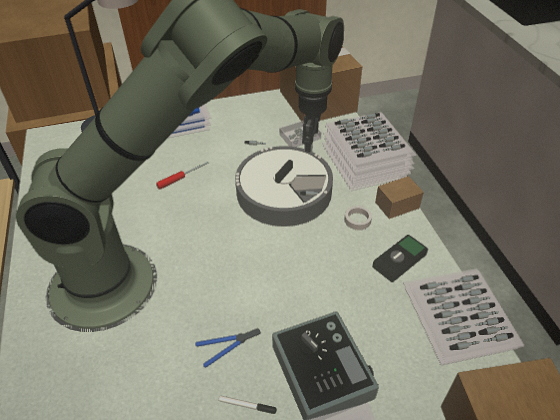

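>>> servo_tool --increments "15 241 214 -5.9 0 0 1;15 241 214 -5.9 0 0 1;15 241 214 -5.9 0 0 1;15 241 214 -5.9 0 0 1;15 241 214 -5.9 0 0 1;15 241 214 -5.9 0 0 1;15 241 214 -5.9 0 0 1;15 241 214 -5.9 0 0 1"

```text
time_s: 36.02
ee_pos: [525.7, 483.2, 178.7]
ee_rot: [[-0.002, -0.923, 0.384], [-0.0, 0.384, 0.923], [-1.0, 0.002, -0.001]]
ft_force: [0.5, -0.5, 0.6]
finger_gap: 0.998
```

```bash
python3 plan.py 528 480 160 67.3
```

```text
t 36.02 pos [525.7 483.2 178.7] jaw 67.4 gap 0.998 q7 -6 tilt -0.00,-0.00 F [ 0.5 -0.5  0.6]
[528.0, 480.0, 160.0, 67.3] -> 18.7 -3.3 -2.0  0.1 -0.1 -0.1  rows>=1
```

>>> servo_tool --increments "25 0 0 0 0 0 1;25 0 0 0 0 0 1;25 0 0 0 0 0 1"

```text
time_s: 36.27
ee_pos: [527.9, 479.3, 153.4]
ee_rot: [[-0.002, -0.923, 0.386], [-0.003, 0.386, 0.923], [-1.0, 0.001, -0.003]]
ft_force: [1.1, -0.8, 0.6]
finger_gap: 1.002
```

```bash
python3 - <<'E'
from h import *
d=snap('wrist','w14')
E
python3 plan.py 528 480 4 67.3
```

```text
t 36.32 pos [528.8 479.2 154.7] jaw 67.2 gap 1.005 q7 -7 tilt -0.00,-0.00 F [-0.4 -0.1  1.3]
[528.0, 480.0, 4.0, 67.3] -> 150.7 0.9 0.6  -0.1 -0.1 -0.0  rows>=4
```

View pics/w14.png

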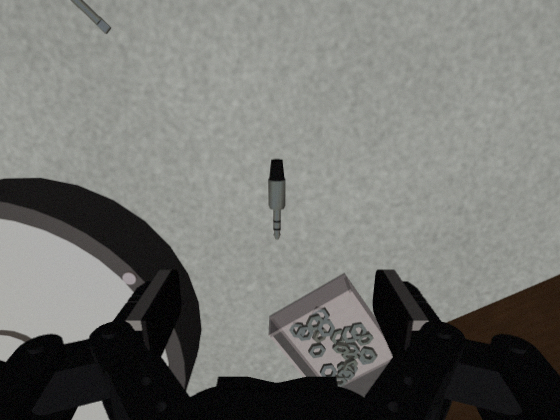

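>>> servo_tool --increments "100 1 1.5 0 0 0 1;100 1 1.5 0 0 0 1;100 1 1.5 0 0 0 0.7;149 1 1.5 0 0 0 0.6;149 1 1.5 0 0 0 0.5;149 1 1.5 0 0 0 0;149 1 1.5 0 0 0 0;149 1 1.5 0 0 0 0"

```text
time_s: 36.98
ee_pos: [529.1, 482.8, 9.2]
ee_rot: [[0.002, -0.922, 0.387], [0.002, 0.387, 0.922], [-1.0, -0.001, 0.003]]
ft_force: [-1.2, -2.6, 6.8]
finger_gap: 0.147
```

>>> servo_tool --increments "0 0 0 0 0 0 0;0 0 0 0 0 0 0;0 0 0 0 0 0 0;0 0 0 0 0 0 0;-60 0 0 0 0 0 0;-160 0 0 0 0 0 0;-160 0 0 0 0 0 0;-160 0 0 0 0 0 0"

```text
time_s: 37.65
ee_pos: [528.2, 482.5, 171.2]
ee_rot: [[0.002, -0.923, 0.386], [0.002, 0.386, 0.923], [-1.0, -0.001, 0.003]]
ft_force: [0.5, -0.5, -0.4]
finger_gap: 0.136
```

```bash
python3 plan.py 622.8 156.5 165 43.7
```

```text
t 37.65 pos [528.2 482.5 171.2] jaw 67.3 gap 0.136 q7 -7 tilt 0.00,0.00 F [ 0.5 -0.5 -0.4]
[622.8, 156.5, 165.0, 43.7] -> 5.6 -213.1 -264.2  23.6 0.2 0.0  rows>=9
```

>>> servo_tool --increments "3 -213 -264 6 0 0 0;3 -213 -264 12 0 0 0;3 -213 -264 18 0 0 0;3 -213 -264 23.6 0 0 0;3 -213 -264 23.6 0 0 0;3 -213 -264 23.6 0 0 0;3 -213 -264 23.6 0 0 0;3 -213 -264 23.6 0 0 0"

```text
time_s: 38.32
ee_pos: [621.6, 159.9, 165.2]
ee_rot: [[0.002, -0.691, 0.723], [0.0, 0.723, 0.691], [-1.0, -0.001, 0.002]]
ft_force: [1.9, 0.1, -0.5]
finger_gap: 0.136
```

```bash
python3 - <<'E'
from h import *
d=snap('wrist','w15')
E
python3 plan.py 622.8 156.5 66 43.7
```

```text
t 38.37 pos [624.9 149.8 164.3] jaw 43.2 gap 0.134 q7 -4 tilt 0.00,-0.01 F [  6.4 -10.1  -0.8]
[622.8, 156.5, 66.0, 43.7] -> 98.2 6.8 3.3  -0.5 -0.1 0.3  rows>=3
```

View pics/w15.png

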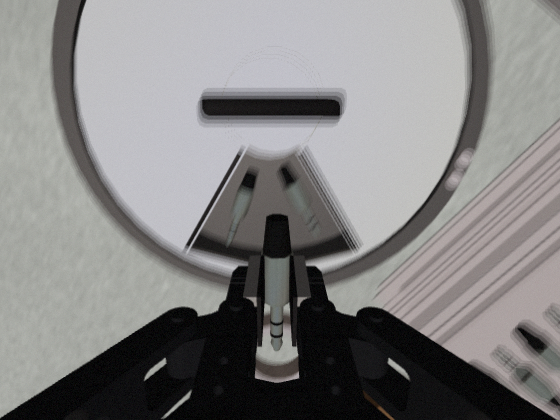

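>>> servo_tool --increments "80 0 0 0 0 0 0;80 0 0 0 0 0 0;80 0 0 0 0 0 0;80 0 0 0 0 0 0;80 0 0 0 0 0 0"

```text
time_s: 38.78
ee_pos: [621.8, 163.0, 86.1]
ee_rot: [[0.002, -0.691, 0.723], [0.001, 0.723, 0.691], [-1.0, -0.001, 0.002]]
ft_force: [0.3, -0.1, 0.6]
finger_gap: 0.135
```

```bash
python3 plan.py 622.8 156.5 55 43.7
```

```text
t 38.78 pos [621.8 163.   86.1] jaw 43.7 gap 0.135 q7 -8 tilt 0.00,0.00 F [ 0.3 -0.1  0.6]
[622.8, 156.5, 55.0, 43.7] -> 31.1 -5.3 -3.9  0.0 0.1 0.0  rows>=1
```

>>> servo_tool --increments "0 -5 -4 0 0 0 0;0 -5 -4 0 0 0 0;31 -5 -4 0 0 0 0;31 -5 -4 0 0 0 0;31 -5 -4 0 0 0 0;31 -5 -4 0 0 0 0.4;31 -5 -4 0 0 0 0.4;31 -5 -4 0 0 0 0.4"

```text
time_s: 39.45
ee_pos: [622.1, 155.7, 53.6]
ee_rot: [[0.001, -0.691, 0.723], [0.0, 0.723, 0.691], [-1.0, -0.001, 0.001]]
ft_force: [-0.0, -0.3, -0.4]
finger_gap: 0.401
```

>>> servo_tool --increments "0 0 0 0 0 0 0.4;0 0 0 0 0 0 0.4;-80 0 0 0 0 0 0.5;-140 0 0 0 0 0 1;-140 0 0 0 0 0 1;-140 0 0 0 0 0 1;-140 0 0 0 0 0 1"

```text
time_s: 40.03
ee_pos: [623.1, 156.3, 197.0]
ee_rot: [[0.006, -0.69, 0.723], [0.001, 0.723, 0.69], [-1.0, -0.003, 0.005]]
ft_force: [0.9, -0.3, -0.1]
finger_gap: 0.999
```

```bash
python3 - <<'E'
from h import *
snap('wrist','w16');snap('side','s16')
E
python3 plan.py 567.5 214.3 130 -46
```

```text
t 40.13 pos [621.7 155.2 192.7] jaw 43.7 gap 0.999 q7 -2 tilt 0.00,-0.00 F [ 0.6  0.6 -0.2]
[567.5, 214.3, 130.0, -46.0] -> 62.7 80.2 1.5  89.7 0.1 0.0  rows>=13
```

View pics/w16.png

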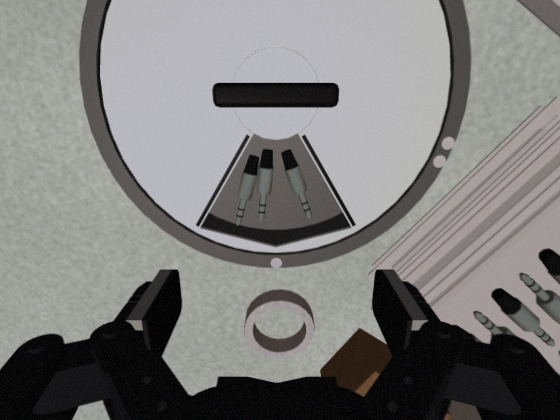

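View pics/s16.png

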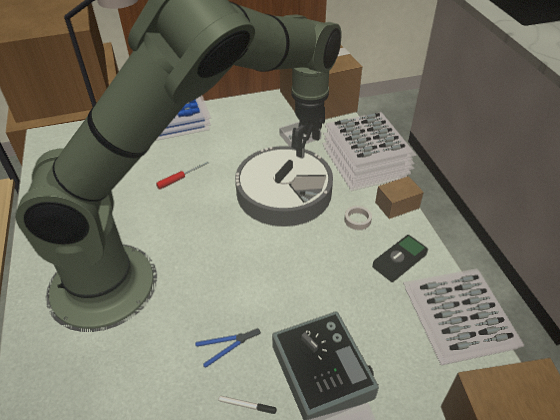

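>>> servo_tool --increments "0 80 1.5 -7 0 0 1;0 80 1.5 -14 0 0 1;0 80 1.5 -21 0 0 1;0 80 1.5 -28 0 0 1;0 80 1.5 -35 0 0 1;0 80 1.5 -42 0 0 1;0 80 1.5 -49 0 0 1;0 80 1.5 -56 0 0 1"

```text
time_s: 40.8
ee_pos: [566.9, 214.1, 190.9]
ee_rot: [[-0.002, -0.985, -0.174], [-0.0, -0.174, 0.985], [-1.0, 0.002, -0.0]]
ft_force: [0.1, -1.1, -0.6]
finger_gap: 1.002
```

```bash
python3 plan.py 567.5 214.3 130 134
```

```text
t 40.80 pos [566.9 214.1 190.9] jaw 100.0 gap 1.002 q7 39 tilt -0.00,-0.00 F [ 0.1 -1.1 -0.6]
[567.5, 214.3, 130.0, 134.0] -> 60.9 -0.7 0.1  -34.0 0.0 -0.1  rows>=5
```

>>> servo_tool --increments "55 -0.5 0 -7 0 0 1;55 -0.5 0 -14 0 0 1;55 -0.5 0 -21 0 0 1;55 -0.5 0 -28 0 0 1;55 -0.5 0 -34 0 0 1;55 -0.5 0 -34 0 0 1;111 -0.5 0 -34 0 0 1;111 -0.5 0 -34 0 0 1"

```text
time_s: 41.47
ee_pos: [566.6, 213.3, 77.4]
ee_rot: [[-0.003, -0.726, -0.688], [-0.002, -0.688, 0.726], [-1.0, 0.003, 0.001]]
ft_force: [-1.0, -1.5, -1.7]
finger_gap: 1.0
```

>>> servo_tool --increments "0 0 0 0 0 0 1;0 0 0 0 0 0 0;0 0 0 0 0 0 0;0 0 0 0 0 0 0;0 0 0 0 0 0 0;0 0 0 0 0 0 0;0 0 0 0 0 0 0;0 0 0 0 0 0 0"

```text
time_s: 42.13
ee_pos: [567.9, 214.7, 82.2]
ee_rot: [[0.0, -0.723, -0.691], [0.0, -0.691, 0.723], [-1.0, -0.001, -0.0]]
ft_force: [-2.5, -0.8, 8.6]
finger_gap: 0.174
```

```bash
python3 plan.py 567.5 214.3 78 61.7
```

```text
t 42.13 pos [567.9 214.7  82.2] jaw 133.7 gap 0.174 q7 64 tilt 0.00,0.00 F [-2.5 -0.8  8.6]
[567.5, 214.3, 78.0, 61.7] -> 4.2 0.6 -0.1  72.0 0.0 0.0  rows>=11
```

>>> servo_tool --increments "0 0 0 7 0 0 0;0 0 0 14 0 0 0;0 0 0 21 0 0 0;0 0 0 28 0 0 0;0 0 0 35 0 0 0;0 0 0 42 0 0 0;0 0 0 49 0 0 0;0 0 0 56 0 0 0"

```text
time_s: 42.8
ee_pos: [568.0, 214.3, 82.1]
ee_rot: [[0.001, -0.976, 0.219], [-0.0, 0.219, 0.976], [-1.0, -0.001, -0.0]]
ft_force: [-3.5, -3.1, 8.1]
finger_gap: 0.175
```

>>> servo_tool --increments "0 0 0 7 0 0 0;0 0 0 13 0 0 0;0 0 0 16 0 0 0;0 0 0 16 0 0 0;0 0 0 16 0 0 0"

```text
time_s: 43.22
ee_pos: [567.9, 214.2, 82.1]
ee_rot: [[0.001, -0.88, 0.475], [-0.001, 0.475, 0.88], [-1.0, -0.001, -0.0]]
ft_force: [-2.3, -3.7, 9.6]
finger_gap: 0.174
```

```bash
python3 plan.py 567.5 214.3 78 61.7
```

```text
t 43.22 pos [567.9 214.2  82.1] jaw 61.6 gap 0.174 q7 -1 tilt 0.00,-0.00 F [-2.3 -3.7  9.6]
[567.5, 214.3, 78.0, 61.7] -> 4.1 0.4 -0.1  -0.1 -0.0 0.1  rows>=1
```

>>> servo_tool --increments "0 0 0 0 0 0 0.4;0 0 0 0 0 0 0.6;0 0 0 0 0 0 1;0 0 0 0 0 0 1;-60 0 0 0 0 0 1;-140 0 0 0 0 0 1;-140 0 0 0 0 0 1;-140 0 0 0 0 0 1"

```text
time_s: 43.88
ee_pos: [568.8, 215.8, 226.8]
ee_rot: [[0.005, -0.88, 0.474], [0.003, 0.474, 0.88], [-1.0, -0.003, 0.004]]
ft_force: [-0.1, -0.6, -0.1]
finger_gap: 0.997
```

```bash
python3 - <<'E'
from h import *
snap('wrist','w17')
E
python3 plan.py 463 -366 200 25
```

```text
t 43.93 pos [569.3 215.8 227.3] jaw 61.7 gap 0.998 q7 6 tilt 0.01,0.00 F [ 0.9 -0.5  3.6]
[463.0, -366.0, 200.0, 25.0] -> 25.2 -182.4 -562.7  36.7 0.4 0.1  rows>=15
```

View pics/w17.png

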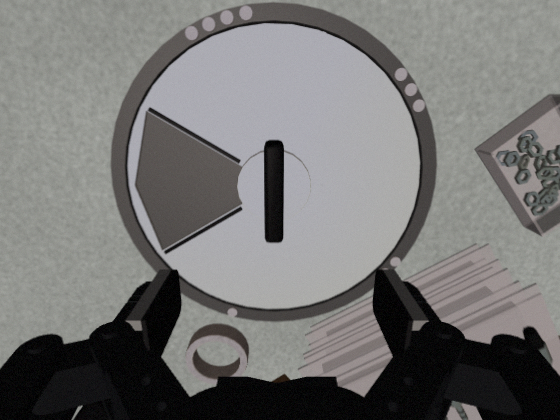

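>>> servo_tool --increments "10 -182 -563 7 0 0 1;10 -182 -563 14 0 0 1;10 -182 -563 21 0 0 1;10 -182 -563 28 0 0 1;10 -182 -563 35 0 0 1;10 -182 -563 42 0 0 1;10 -182 -563 49 0 0 1;10 -182 -563 56 0 0 1"

```text
time_s: 44.6
ee_pos: [506.9, -115.4, 215.7]
ee_rot: [[0.0, -0.093, 0.996], [-0.0, 0.996, 0.093], [-1.0, -0.0, 0.0]]
ft_force: [1.7, -0.3, -0.7]
finger_gap: 1.0
```

```bash
python3 plan.py 463 -366 210 -60
```

```text
t 44.60 pos [ 506.9 -115.4  215.7] jaw 5.3 gap 1.000 q7 -11 tilt 0.00,-0.00 F [ 1.7 -0.3 -0.7]
[463.0, -366.0, 210.0, -60.0] -> 5.8 -245.4 -67.0  65.3 0.0 0.0  rows>=10
```

>>> servo_tool --increments "0 -245 -67 7 0 0 1;0 -245 -67 14 0 0 1;0 -245 -67 21 0 0 1;0 -245 -67 28 0 0 1;0 -245 -67 35 0 0 1;0 -245 -67 42 0 0 1;0 -245 -67 49 0 0 1;0 -245 -67 56 0 0 1"

```text
time_s: 45.27
ee_pos: [463.8, -366.9, 215.0]
ee_rot: [[-0.001, 0.776, 0.63], [-0.0, 0.63, -0.776], [-1.0, -0.001, -0.0]]
ft_force: [-0.2, 1.6, 0.3]
finger_gap: 0.999
```

```bash
python3 plan.py 463 -366 210 -155
```

```text
t 45.27 pos [ 463.8 -366.9  215. ] jaw -50.9 gap 0.999 q7 -33 tilt -0.00,-0.00 F [-0.2  1.6  0.3]
[463.0, -366.0, 210.0, -155.0] -> 5.0 -0.1 -1.2  104.1 0.0 0.0  rows>=15
```

>>> servo_tool --increments "0 0 -1 7 0 0 1;0 0 -1 14 0 0 1;0 0 -1 21 0 0 1;0 0 -1 28 0 0 1;0 0 -1 35 0 0 1;0 0 -1 42 0 0 1;0 0 -1 49 0 0 1;0 0 -1 56 0 0 1"

```text
time_s: 45.93
ee_pos: [464.6, -363.0, 215.5]
ee_rot: [[-0.0, 0.958, -0.287], [0.0, -0.287, -0.958], [-1.0, -0.0, -0.0]]
ft_force: [-0.6, -0.4, 0.1]
finger_gap: 1.004
```

>>> servo_tool --increments "0 0 0 7 0 0 1;0 0 0 14 0 0 1;0 0 0 21 0 0 1;0 0 0 28 0 0 1;0 0 0 35 0 0 1;0 0 0 42 0 0 1;0 0 0 47 0 0 1;0 0 0 47 0 0 1"

```text
time_s: 46.6
ee_pos: [464.7, -362.8, 215.5]
ee_rot: [[-0.0, 0.445, -0.895], [-0.0, -0.895, -0.445], [-1.0, -0.0, 0.0]]
ft_force: [0.0, -0.4, -0.2]
finger_gap: 0.995
```

```bash
python3 - <<'E'
from h import *
d=snap('wrist','w18')
E
python3 plan.py 463 -366 81 -155
```

```text
t 46.65 pos [ 464.7 -362.8  215.5] jaw -153.2 gap 1.000 q7 -124 tilt -0.00,-0.00 F [ 0.5 -0.2 -0.5]
[463.0, -366.0, 81.0, -155.0] -> 134.5 2.1 2.9  1.8 0.0 0.0  rows>=4
```

View pics/w18.png

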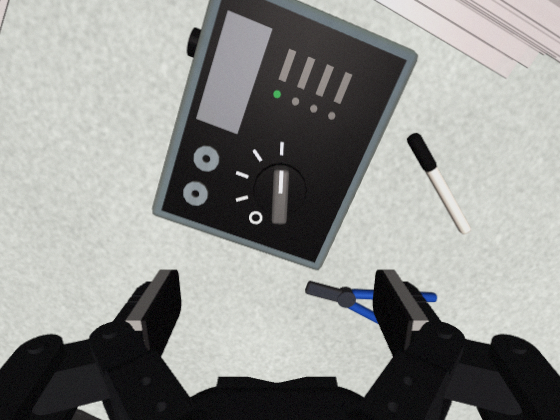

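```bash
python3 - <<'E'
from h import *
np.set_printoptions(precision=1,suppress=True)
d=load('w18')
cv2.imwrite('pics/w18c.png',cv2.resize(d['image'][135:240,225:335],None,fx=5,fy=5,interpolation=cv2.INTER_CUBIC))
a=pt(d,281,170,102);b=pt(d,280,222.5,102);print(a,b,(a+b)/2,np.linalg.norm(a-b),np.degrees(np.arctan2(*(a-b)[1::-1])))
c=((a+b)/2)[:2]
for m in [(256,217),(241,199),(242,174),(257,155),(282,148)]:
    p=pt(d,*m,70)[:2]-c; print(np.degrees(np.arctan2(p[1],p[0])),np.hypot(*p))
E
```

```text
[ 472.8 -386.4  102. ] [ 454.  -347.1  102. ] [ 463.4 -366.7  102. ] 43.563513357158634 -64.37579529523211
79.21065137936871 36.059541944854374
44.70943082049147 36.795875272851454
7.6349747697523265 35.20031778194875
-28.187784123864045 34.3730448540154
-66.19781452644565 34.06589866459711
```

View pics/w18c.png

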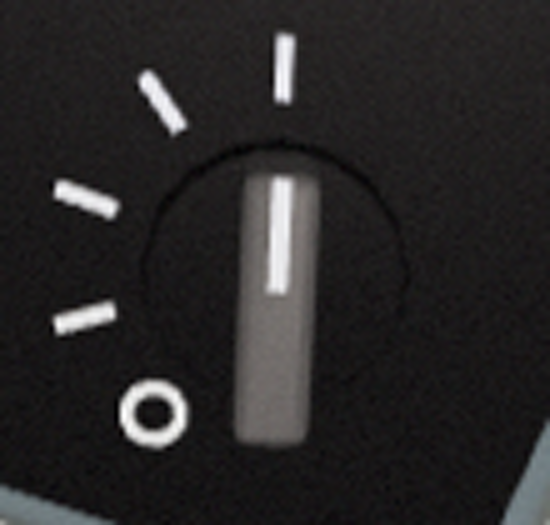

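>>> servo_tool --increments "0 2.4 2.8 1.3 0 0 1;80 2.4 2.8 1.3 0 0 0.7;80 2.4 2.8 1.3 0 0 0.6;127 2.4 2.8 1.3 0 0 0.5;127 2.4 2.8 1.3 0 0 0.5;127 2.4 2.8 1.3 0 0 0.5;127 2.4 2.8 1.3 0 0 0;127 2.4 2.8 1.3 0 0 0" --force 40

```text
time_s: 47.32
ee_pos: [464.3, -367.4, 91.2]
ee_rot: [[0.003, 0.429, -0.903], [-0.002, -0.903, -0.429], [-1.0, 0.003, -0.002]]
ft_force: [0.2, -0.1, 0.3]
finger_gap: 0.224
```

>>> servo_tool --increments "0 0 0 0 0 0 0;0 0 0 0 0 0 0;0 0 0 0 0 0 0;0 0 0 0 0 0 0"

```text
time_s: 47.65
ee_pos: [464.2, -367.4, 91.3]
ee_rot: [[0.003, 0.429, -0.904], [-0.002, -0.904, -0.429], [-1.0, 0.003, -0.002]]
ft_force: [-0.2, 0.4, 9.2]
finger_gap: 0.139
```

```bash
python3 plan.py 463.2 -366.2 88 -10.5
```

```text
t 47.65 pos [ 464.2 -367.4   91.3] jaw -154.6 gap 0.139 q7 -126 tilt 0.00,-0.00 F [-0.2  0.4  9.2]
[463.2, -366.2, 88.0, -10.5] -> 3.3 -1.5 0.4  -144.1 0.2 -0.2  rows>=21
```

>>> servo_tool --increments "0 0 0 -7 0 0 0;0 0 0 -14 0 0 0;0 0 0 -21 0 0 0;0 0 0 -28 0 0 0;0 0 0 -35 0 0 0;0 0 0 -42 0 0 0;0 0 0 -49 0 0 0;0 0 0 -56 0 0 0"

```text
time_s: 48.32
ee_pos: [464.7, -366.7, 91.3]
ee_rot: [[0.003, 0.99, -0.143], [-0.002, -0.143, -0.99], [-1.0, 0.004, 0.001]]
ft_force: [0.5, 5.4, 7.3]
finger_gap: 0.141
```

>>> servo_tool --increments "0 0 0 -7 0 0 0;0 0 0 -14 0 0 0;0 0 0 -21 0 0 0;0 0 0 -28 0 0 0;0 0 0 -35 0 0 0;0 0 0 -42 0 0 0;0 0 0 -49 0 0 0;0 0 0 -56 0 0 0"

```text
time_s: 48.98
ee_pos: [464.5, -365.8, 91.2]
ee_rot: [[0.002, 0.672, 0.74], [-0.001, 0.74, -0.672], [-1.0, 0.001, 0.002]]
ft_force: [-2.4, 12.3, 13.6]
finger_gap: 0.138
```

```bash
python3 plan.py 463.2 -366.2 88 -10.5
```

```text
t 48.98 pos [ 464.5 -365.8   91.2] jaw -42.2 gap 0.138 q7 -35 tilt 0.00,-0.00 F [-2.4 12.3 13.6]
[463.2, -366.2, 88.0, -10.5] -> 3.2 -1.2 -0.7  -31.7 0.1 0.0  rows>=5
```

>>> servo_tool --increments "0 0 0 -7 0 0 0;0 0 0 -14 0 0 0;0 0 0 -21 0 0 0;0 0 0 -28 0 0 0;0 0 0 -32 0 0 0;0 0 0 -32 0 0 0;0 0 0 -32 0 0 0;0 0 0 -32 0 0 0"

```text
time_s: 49.65
ee_pos: [463.9, -365.5, 91.2]
ee_rot: [[0.001, 0.184, 0.983], [-0.001, 0.983, -0.184], [-1.0, -0.001, 0.001]]
ft_force: [-5.2, 12.9, 18.9]
finger_gap: 0.137
```

>>> servo_tool --increments "0 0 0 0 0 0 0.4;0 0 0 0 0 0 0.5;0 0 0 0 0 0 0.6;0 0 0 0 0 0 0.6;-60 0 0 0 0 0 0.6;-140 0 0 0 0 0 1;-140 0 0 0 0 0 1;-140 0 0 0 0 0 1"

```text
time_s: 50.32
ee_pos: [464.7, -367.0, 234.3]
ee_rot: [[0.005, 0.184, 0.983], [-0.003, 0.983, -0.184], [-1.0, -0.003, 0.005]]
ft_force: [-0.0, -0.0, 0.3]
finger_gap: 0.984
```

```bash
python3 - <<'E'
from h import *
d=snap('wrist','w19')
E
python3 plan.py 300 -500 250 -30
```

```text
t 50.37 pos [ 465.  -367.4  235. ] jaw -10.6 gap 0.998 q7 -1 tilt 0.01,-0.00 F [ 0.7 -0.4  2.8]
[300.0, -500.0, 250.0, -30.0] -> -15.3 -160.9 -137.6  19.4 0.4 0.1  rows>=6
```

View pics/w19.png

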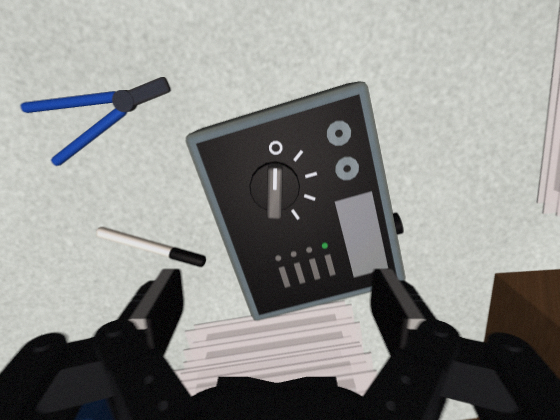

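>>> servo_tool --increments "-15 -161 -138 0 0 0 1;-15 -161 -138 0 0 0 1;-15 -161 -138 0 0 0 1;-15 -161 -138 0 0 0 1;-15 -161 -138 0 0 0 1;-15 -161 -138 0 0 0 1;-15 -161 -138 0 0 0 1;-15 -161 -138 0 0 0 1"

```text
time_s: 51.03
ee_pos: [297.8, -499.2, 243.7]
ee_rot: [[0.0, 0.185, 0.983], [0.0, 0.983, -0.185], [-1.0, 0.0, 0.0]]
ft_force: [0.5, 1.3, 0.7]
finger_gap: 1.0
```

```bash
python3 - <<'E'
from h import *
d=snap('top','t20'); snap('side','s20')
im=cv2.absdiff(d['image'],load('top0')['image']); cv2.imwrite('pics/diff.png',im*2)
E
python3 plan.py
```

```text
t 51.13 pos [ 299.  -498.4  243.8] jaw -10.5 gap 0.995 q7 20 tilt 0.00,0.00 F [0.3 0.7 0.3]
```

View pics/t20.png

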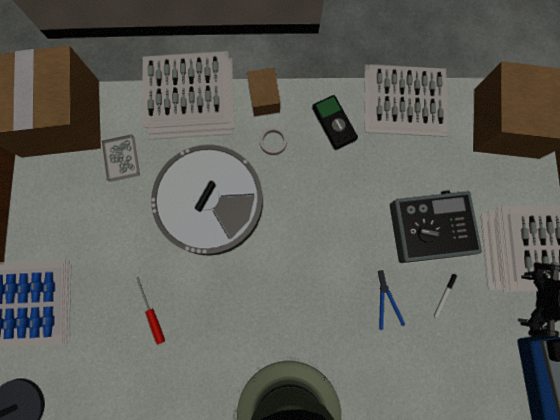

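View pics/s20.png

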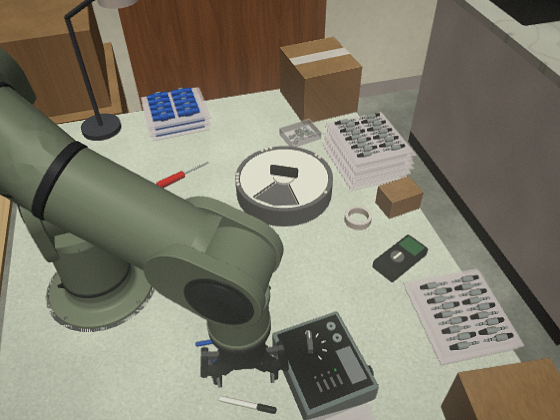

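View pics/diff.png

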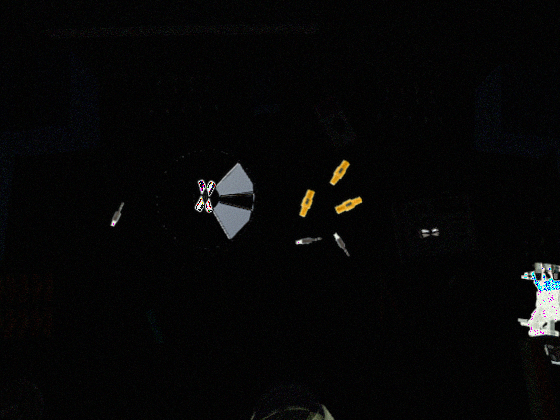

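```bash
python3 -c "
from h import *
close_job(); print(read_state()['time_s'])"
```

```text
the job is handed in; nothing more can be done
the job is handed in; nothing more can be done
```

I cleared the bench and handed the job in at about 51 s. The three loose jack plugs are in compartment 1 and the three blue connectors are in compartment 3. The cover is closed over the sector with no dots, and the selector is at the hollow ring.

- **Parts:** Wrist pictures taken after the last drop into each compartment showed all three of its parts lying flat under the window. I did not look inside again after closing the cover.
- **Cover and selector:** After the last turns, the wrist pictures showed the window over the undotted sector and the knob's white line on the ring.
- **Bench:** A top picture compared with the one from the start showed only the six parts, the cover, the knob and the arm changed. The bystanders had not visibly moved, and no loose part was left in view.
- **Count:** I found only three jacks, so I took the fourth to be absent.
- **Open point:** The green lamp on the tester was lit both before and after I turned the knob. I judged "off" by the ring mark alone.

No check failed, the grip did not slip at any point I could see, and the rig gave no verdict.

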